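# Sort the pebble tins by weight and close the refill basket

### The arm

A 7-joint arm with a two-finger parallel gripper is mounted at the origin on the work surface. World frame = base frame: x ahead of the robot, y to its left, z up, the work surface at z = 0. Lengths are in m, angles in rad, forces in N, time in s.
With the tool pointing down it reaches from about 0.425 to 0.925 m from the base axis. Payload 6.8 kg.
Tool frame: the origin (TCP) lies at the very end of the fingers, on their centre line; the grasp point (between the pads) lies bot.grip_depth behind it (bot.grip_depth is the distance from the TCP to the grasp point, in m); z points along the fingers, y is the line along which they close (so a half turn about z gives the same grasp; the last joint's range is limited). The gripper opens to 85 mm and grips with 20 to 120 N. Pads are 22 mm wide; open, the fingers measure 114 mm over their backs; the gripper's body (76 mm by 85 mm) begins 54 mm behind the grasp point. The pads swing forward as they close: fully open they stand 13 mm farther back than shut.
Start: joints at [1.076, 0.477, 0.022, 1.555, -0.011, 1.109, -0.083], TCP at [0.255, -0.625, 0.231] pointing down, gripper open.
Joint ranges: [-2.96, 2.96], [-0.34, 2.1], [-1.41, 1.46], [0.24, 2.44], [-1.37, 4.51], [0.17, 1.92], [-2.96, 2.96]. Speed limits (rad/s): [2.39, 2.39, 3.14, 3.14, 3.14, 3.14, 3.14].

### API

Orientations are given as a unit quaternion [w, x, y, z].
In Python, from station import bot gives the robot as it stands.
- The arm moves only by the tool send_rows, never from a script. Its arguments are lists of equal length, an entry for each row: "slide": the shift along the tool's x, y, z in mm, a list of three; "roll": the turn about the tool's z in degrees; "claw": the opening, from 0 (shut) to 1 (fully open). A call has exactly 8 rows; each row is the pose to reach, as a shift and turn from the pose commanded when the call began, along the tool's axes at that moment; what a row does not reach only later rows make up. A row lasts 1/12 s, in which the tool goes at most 41.7 mm and 7.16 degrees, less where a joint would pass 70% of its speed; a pose out of reach is approached as far as the arm can. A call with a gripper value outside its range is refused whole. The fingers move at their own pace and stop on an object; "force" is the grip in N (left out, the last holds). Time passes only in rows, so rows that repeat a pose let the fingers close, or fill a call up. It gives the time, the measured TCP pose, the force, the opening and the grip force at its end, in the units of the state.
- bot.get_obs(): the state, without advancing time (a new reading comes with each control period).
- bot.read_camera(name): name is "scene" or "top" or "wrist"; returns the picture (400x640x3 uint8, red, green, blue); there is no depth.
- bot.camera_model(name): a dict with "camera_matrix" (3x3 intrinsics, pixels), "camera_from_world" (4x4, takes a point from world to camera coordinates). Camera axes: x right, y down, z forward; pixel columns grow to the right and rows downward; lengths in m; the calibration is good to about 2 mm. A picture is of the moment at which its call begins: read the wrist's pose just before it. camera_model takes no time and is no camera call; for the wrist camera it gives the pose at the moment of the call.
- bot.hand_in(): hands the job in; it is judged then, once.
The state is a dict: "t": time; "q": joint angles; "joint_vel": joint speeds; "joint_torque": joint torques, N m; "eef_pos": TCP position; "tool_rot": TCP orientation; "contact_force": force on the tool from outside, world axes, zero at the start; "torque": the same for the moment, N m; "gripper_width": opening from 0.0 (shut) to 1.0 (fully open); "grasp_force": force on a finger pad.
Only numpy, scipy, OpenCV 4.12 (cv2) and the standard library are available. Lean on these libraries where they do the work, as an engineer would, in place of code of your own. Each camera call takes 0.05 s, during which the arm holds its last target. There are 200 camera calls.

### The job

Take the lid off the round basket and lay it flat on the cork mat. The closed tins on the coffee table hold glass pebbles for the flower pots and look alike, so feel by lifting how heavy each one is: stand every tin heavier than 180 g fully down in a pocket of its own in the wooden rack, and stand every lighter one upright on the floor of the round basket to be refilled (within 25 g of 180 g either place will do). When all the tins are put away, set the lid back on the basket so that it sits seated and level, and leave the plant and the remote control where they are.

Things in the scene. Friction and masses are not known exactly. Their poses are not given: they have to be found in the camera images.
- tin0: a closed metal tin, an upright cylinder 54 mm in diameter and 48 mm tall, loose, standing on the table at the start; it weighs anything from 52 g to 312 g, which cannot be seen (all the tins look alike). Origin: centre of its underside, z along its axis. Three to five of the five tins are there; the others are None
- tin1: a closed metal tin, an upright cylinder 54 mm in diameter and 48 mm tall, loose, standing on the table at the start; it weighs anything from 52 g to 312 g, which cannot be seen (all the tins look alike). Origin: centre of its underside, z along its axis. Three to five of the five tins are there; the others are None
- tin2: a closed metal tin, an upright cylinder 54 mm in diameter and 48 mm tall, loose, standing on the table at the start; it weighs anything from 52 g to 312 g, which cannot be seen (all the tins look alike). Origin: centre of its underside, z along its axis. Three to five of the five tins are there; the others are None
- tin3: a closed metal tin, an upright cylinder 54 mm in diameter and 48 mm tall, loose, standing on the table at the start; it weighs anything from 52 g to 312 g, which cannot be seen (all the tins look alike). Origin: centre of its underside, z along its axis. Three to five of the five tins are there; the others are None
- tin4: a closed metal tin, an upright cylinder 54 mm in diameter and 48 mm tall, loose, standing on the table at the start; it weighs anything from 52 g to 312 g, which cannot be seen (all the tins look alike). Origin: centre of its underside, z along its axis. Three to five of the five tins are there; the others are None
- rack: a fixed dark wooden block 150 x 256 mm (its x by y) and 28 mm high with six round pockets 62 mm in diameter and 18 mm deep in two rows of three, 70 mm apart in x and 86 mm in y. Origin: centre of its underside on the table. A tin fully down in a pocket has its underside 10 mm above the table and stands 30 mm out of the block
- pocket0 (a point): centre of the floor of a pocket of the rack, 10 mm above the table
- pocket1 (a point): centre of the floor of a pocket of the rack, 10 mm above the table
- pocket2 (a point): centre of the floor of a pocket of the rack, 10 mm above the table
- pocket3 (a point): centre of the floor of a pocket of the rack, 10 mm above the table
- pocket4 (a point): centre of the floor of a pocket of the rack, 10 mm above the table
- pocket5 (a point): centre of the floor of a pocket of the rack, 10 mm above the table
- basket: a fixed light wooden round basket (open tub), outer diameter 212 mm, inner diameter 200 mm, 72 mm high, inner floor 6 mm above the table. Origin: centre of its underside. All tins present fit side by side on its floor, standing
- lid: a loose round wooden lid, 220 g: a disc 220 mm wide, 8 mm thick; under it a tapered plug 9 mm high (193 mm wide at the disc, 172 at its foot) that enters the basket; on top a round knob 26 mm wide, 30 high, its top 47 mm above the origin. Origin: centre of the plug's underside. Starts seated on the basket. Seated, the disc lies on the rim, origin 63 mm above the basket's
- mat: a fixed round cork mat 240 mm wide and 4 mm thick. Origin: centre of its underside on the table
- plant: bystander: a small succulent in a white pot, 68 mm wide, leaves up to 95 mm high. Origin: centre of its underside
- remote: bystander: a black remote control lying flat, 44 x 170 x 18 mm (x, y, z). Origin: centre of its underside
Mind the look-alikes: they are no part of the job. What is shaped like the tin0 but yellow is not meant.

How it is judged:
On the way, in this order (a step that is already met when the one before it is completed fails the run):
1. the lid is off the basket and lies flat on the mat (horizontal distance between lid and mat below 0.06 m and z of lid in the frame of mat below 0.009 m and angle between lid's own z axis and vertical below 0.06 rad), for 0.2 s.
2. every tin stands in its right place: heavy ones in rack pockets, light ones in the basket (((z of tin0 in the frame of rack below 0.014 m and angle between tin0's own z axis and vertical below 0.1 rad and contact force between tin0 and rack above 1.52 N and (horizontal distance between tin0 and pocket0 below 0.006 m or horizontal distance between tin0 and pocket1 below 0.006 m or horizontal distance between tin0 and pocket2 below 0.006 m or horizontal distance between tin0 and pocket3 below 0.006 m or horizontal distance between tin0 and pocket4 below 0.006 m or horizontal distance between tin0 and pocket5 below 0.006 m)) or (z of tin0 in the frame of basket below 0.012 m and angle between tin0's own z axis and vertical below 0.15 rad and horizontal distance between tin0 and basket below 0.078 m and contact force between tin0 and basket below 2.01 N)) and ((z of tin1 in the frame of rack below 0.014 m and angle between tin1's own z axis and vertical below 0.1 rad and contact force between tin1 and rack above 1.52 N and (horizontal distance between tin1 and pocket0 below 0.006 m or horizontal distance between tin1 and pocket1 below 0.006 m or horizontal distance between tin1 and pocket2 below 0.006 m or horizontal distance between tin1 and pocket3 below 0.006 m or horizontal distance between tin1 and pocket4 below 0.006 m or horizontal distance between tin1 and pocket5 below 0.006 m)) or (z of tin1 in the frame of basket below 0.012 m and angle between tin1's own z axis and vertical below 0.15 rad and horizontal distance between tin1 and basket below 0.078 m and contact force between tin1 and basket below 2.01 N)) and ((z of tin2 in the frame of rack below 0.014 m and angle between tin2's own z axis and vertical below 0.1 rad and contact force between tin2 and rack above 1.52 N and (horizontal distance between tin2 and pocket0 below 0.006 m or horizontal distance between tin2 and pocket1 below 0.006 m or horizontal distance between tin2 and pocket2 below 0.006 m or horizontal distance between tin2 and pocket3 below 0.006 m or horizontal distance between tin2 and pocket4 below 0.006 m or horizontal distance between tin2 and pocket5 below 0.006 m)) or (z of tin2 in the frame of basket below 0.012 m and angle between tin2's own z axis and vertical below 0.15 rad and horizontal distance between tin2 and basket below 0.078 m and contact force between tin2 and basket below 2.01 N)) and ((z of tin3 in the frame of rack below 0.014 m and angle between tin3's own z axis and vertical below 0.1 rad and contact force between tin3 and rack above 1.52 N and (horizontal distance between tin3 and pocket0 below 0.006 m or horizontal distance between tin3 and pocket1 below 0.006 m or horizontal distance between tin3 and pocket2 below 0.006 m or horizontal distance between tin3 and pocket3 below 0.006 m or horizontal distance between tin3 and pocket4 below 0.006 m or horizontal distance between tin3 and pocket5 below 0.006 m)) or (z of tin3 in the frame of basket below 0.012 m and angle between tin3's own z axis and vertical below 0.15 rad and horizontal distance between tin3 and basket below 0.078 m and contact force between tin3 and basket below 2.01 N)) and ((z of tin4 in the frame of rack below 0.014 m and angle between tin4's own z axis and vertical below 0.1 rad and contact force between tin4 and rack above 1.52 N and (horizontal distance between tin4 and pocket0 below 0.006 m or horizontal distance between tin4 and pocket1 below 0.006 m or horizontal distance between tin4 and pocket2 below 0.006 m or horizontal distance between tin4 and pocket3 below 0.006 m or horizontal distance between tin4 and pocket4 below 0.006 m or horizontal distance between tin4 and pocket5 below 0.006 m)) or (z of tin4 in the frame of basket below 0.012 m and angle between tin4's own z axis and vertical below 0.15 rad and horizontal distance between tin4 and basket below 0.078 m and contact force between tin4 and basket below 2.01 N))), for 0.2 s.
3. the lid sits on the basket (horizontal distance between lid and basket below 0.008 m and z of lid in the frame of basket between 0.058 and 0.067 m and angle between lid's own z axis and vertical below 0.04 rad), for 0.2 s.
At the end, for the whole second after the job is handed in: Each tin over 205 g is fully down in a rack pocket (centre within 6 mm, height 4 mm, tilt 0.1 rad), each under 155 g stands upright (0.15 rad) on the basket floor, those between in either; the lid is seated on the basket (centre within 8 mm, height 4 mm, tilt 0.04 rad); all at rest (all of step 2 and all of step 3 and linear speed of each of tin0, tin1, tin2, tin3, tin4, lid below 0.02 m/s); the robot touches nothing.
It fails at once if the plant is moved more than 30 mm (distance of plant from where it was at the start of the episode above 0.03 m).
It fails at once if the remote is moved more than 30 mm (distance of remote from where it was at the start of the episode above 0.03 m).
Of tin0, tin1, tin2, tin3, tin4 only 3 to 5 are there at a start; the rules pass over those that are not, and their reading is None.
At some moment in a run one of tin0, tin1, tin2, tin3, tin4, lid may be knocked a few centimetres aside while the robot is not near it.
It also fails if it takes over 210 s, if anything falls off the work surface, if the arm or the gripper's body presses on something with over 40 N, if the wrist force passes 120 N, or if a joint passes its speed limit or range.

## Working session

There is one attempt and no reset: what is moved stays moved. The work goes in short steps, Python scripts to look and compute and a tool call to move; the robot and the scene stay as the last step left them, time stands still between calls to the robot, and variables do not carry over. Pictures are saved under pics/ and viewed, at most 14 in all, crops included, and the job is handed in when it is done.

Besides the shell and the picture viewer there is one more tool, called after ">>>" in YAML: its name, and indented under it one key for each argument. send_rows: Moves the arm, as the interface text tells. Its arguments: {"type":"object","properties":{"slide":{"type":"array","items":{"type":"array","items":{"type":"number"}}},"roll":{"type":"array","items":{"type":"number"}},"claw":{"type":"array","items":{"type":"number"}},"force":{"type":"number"}},"required":["slide","roll","claw"]}

```bash
mkdir -p pics; ls
python3 - <<'E'
from station import bot
import cv2,numpy as np
np.set_printoptions(precision=4,suppress=True)
print(bot.get_obs(),bot.grip_depth)
a=bot.read_camera("scene");b=bot.read_camera("top")
cv2.imwrite("pics/s0.png",a[:,:,::-1]);cv2.imwrite("pics/t0.png",b[:,:,::-1])
for n in("scene","top","wrist"):print(n,bot.camera_model(n))
E
```

```text
pics
{'t': 0.0, 'q': array([ 1.0759,  0.4778,  0.0223,  1.5565, -0.0115,  1.1093, -0.0831]), 'joint_vel': array([ 0.0012, -0.0019, -0.0016, -0.0003,  0.0005,  0.0005, -0.0015]), 'joint_torque': array([  0.0001, -59.6459,   1.6082, -28.1192,   0.0125,   0.0095,
         0.    ]), 'eef_pos': array([ 0.2544, -0.6246,  0.2303]), 'tool_rot': array([-0.0009,  0.9814,  0.1922, -0.0002]), 'contact_force': array([-0.411 , -0.0599, -0.701 ]), 'torque': array([0.0102, 0.0514, 0.0017]), 'grasp_force': 0.0, 'gripper_width': 0.9994328579827878} 0.0187
scene {'camera_matrix': array([[484.4887,   0.    , 322.547 ],
       [  0.    , 484.4887, 206.9023],
       [  0.    ,   0.    ,   1.    ]]), 'camera_from_world': array([[-0.8458,  0.5334,  0.0096,  0.4451],
       [ 0.3972,  0.6416, -0.6562, -0.1464],
       [-0.3562, -0.5512, -0.7545,  1.4526],
       [ 0.    ,  0.    ,  0.    ,  1.    ]])}
top {'camera_matrix': array([[436.6521,   0.    , 322.0307],
       [  0.    , 436.6521, 201.4613],
       [  0.    ,   0.    ,   1.    ]]), 'camera_from_world': array([[-0.0138, -0.9999, -0.0037,  0.009 ],
       [-0.9742,  0.0143, -0.2251,  0.553 ],
       [ 0.2251,  0.0005, -0.9743,  1.2029],
       [ 0.    ,  0.    ,  0.    ,  1.    ]])}
wrist {'camera_matrix': array([[311.665 ,   0.    , 319.9635],
       [  0.    , 311.665 , 200.4783],
       [  0.    ,   0.    ,   1.    ]]), 'camera_from_world': array([[ 0.378 , -0.9258, -0.0029, -0.674 ],
       [-0.8752, -0.3584,  0.325 , -0.0432],
       [-0.3019, -0.1203, -0.9457,  0.382 ],
       [ 0.    ,  0.    ,  0.    ,  1.    ]])}
```

View pics/t0.png

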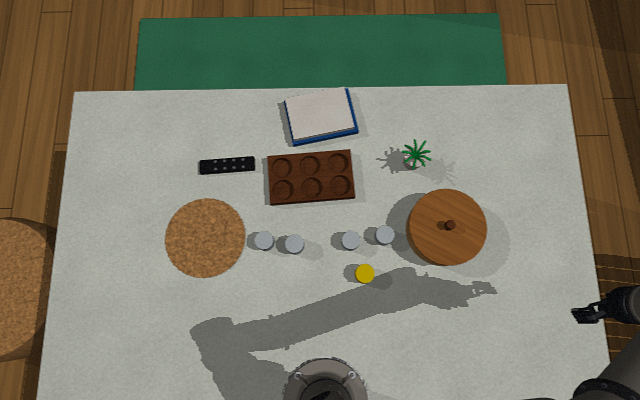

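View pics/s0.png

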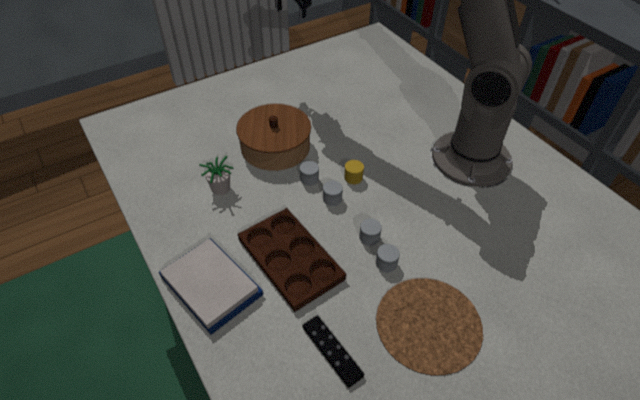

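The top view shows four grey tins at about (263,240), (294,244), (350,240) and (385,234). The yellow look-alike is at (365,273). The lidded basket is at (447,227), the mat at (205,238), the rack at (311,177), the remote at (227,166) and the plant at (417,153). The grey ones match "metal tin", so the yellow one is excluded.

```bash
cat > h.py <<'E'
from station import bot
import cv2,numpy as np
np.set_printoptions(precision=4,suppress=True)
def cast(px,z,m):
    K,T=m["camera_matrix"],m["camera_from_world"]
    R,t=T[:3,:3],T[:3,3]; c=-R.T@t
    d=R.T@np.linalg.inv(K)@np.array([px[0],px[1],1.])
    return (c+d*(z-c[2])/d[2])[:2]
def blobs(mask,amin,amax):
    mask=cv2.morphologyEx(mask,cv2.MORPH_OPEN,np.ones((3,3),np.uint8))
    out=[]
    for c in cv2.findContours(mask,cv2.RETR_EXTERNAL,cv2.CHAIN_APPROX_NONE)[0]:
        a=cv2.contourArea(c)
        if amin<a<amax: out.append(c)
    return out
def cen(c):
    M=cv2.moments(c); return M["m10"]/M["m00"],M["m01"]/M["m00"]
def grab(n):
    m=bot.camera_model(n); im=bot.read_camera(n)
    return im,cv2.cvtColor(im,cv2.COLOR_RGB2HSV),m
def to(p,ob=None):
    "shift in tool axes mm from present pose to world xy(z)"
    from scipy.spatial.transform import Rotation as Ro
    o=bot.get_obs(); q=o["tool_rot"]; R=Ro.from_quat([q[1],q[2],q[3],q[0]]).as_matrix()
    return R.T@(np.array(p)-o["eef_pos"])*1000, np.degrees(np.arctan2(R[1,0],R[0,0]))
E
python3 - <<'E'
from h import *
im=cv2.imread("pics/t0.png");H=cv2.cvtColor(im,cv2.COLOR_BGR2HSV)
for p in [(263,240),(294,244),(350,240),(385,234),(263,248),(320,260),(365,273),(205,238),(430,240),(449,226),(280,180),(310,166),(325,188),(440,330)]:print(p,H[p[1],p[0]])
im=cv2.imread("pics/s0.png");H=cv2.cvtColor(im,cv2.COLOR_BGR2HSV)
for p in [(310,168),(310,180),(333,187),(371,226),(387,253),(355,250),(430,320),(260,135),(273,120),(290,255)]:print('s',p,H[p[1],p[0]])
E
```

```text
(263, 240) [ 95  10 154]
(294, 244) [100  10 153]
(350, 240) [ 98  13 155]
(385, 234) [ 94  12 153]
(263, 248) [ 90  13 156]
(320, 260) [ 37  14 166]
(365, 273) [ 26 255 178]
(205, 238) [ 15 144 138]
(430, 240) [ 14 182 129]
(449, 226) [ 12 189  81]
(280, 180) [ 12 218  41]
(310, 166) [ 12 193  74]
(325, 188) [ 10 169  71]
(440, 330) [ 37  13 173]
s (310, 168) [105  16 125]
s (310, 180) [108  18  70]
s (333, 187) [105   4 126]
s (371, 226) [100   6 123]
s (387, 253) [113   8 125]
s (355, 250) [ 21  13 134]
s (430, 320) [ 13 108 109]
s (260, 135) [ 13 139 101]
s (273, 120) [  5 112  50]
s (290, 255) [  0 131  41]
```

```bash
cat >> h.py <<'E'
def tins(n,z=0.048,dbg=False):
    im,H,m=grab(n); g=im.astype(int)
    mask=((g[:,:,2]-g[:,:,0]>=3)&(H[:,:,1]<40)&(H[:,:,2]>(130 if n=="top" else 100))).astype(np.uint8)*255
    r=[]
    for c in blobs(mask,100,900):
        (x,y),rad=cv2.minEnclosingCircle(c); u=cen(c)
        p=cast(u,z,m)
        if 0.2<p[0]<0.95 and abs(p[1])<0.6: r.append((np.round(u,1),cv2.contourArea(c),round(rad,1),p))
    return r
def lid(z=0.080):
    im,H,m=grab("top")
    mask=((H[:,:,0]>8)&(H[:,:,0]<19)&(H[:,:,1]>120)&(H[:,:,2]>60)).astype(np.uint8)*255
    r=[]
    for c in blobs(mask,1500,9000):
        e=cv2.fitEllipse(c); r.append((np.round(cen(c),1),cv2.contourArea(c),np.round(e,1) if 0 else e,[cast(e[0],zz,m) for zz in (0.004,0.021,0.072,0.080)],H[int(e[0][1]),int(e[0][0])+20]))
    return r
E
python3 - <<'E'
from h import *
for r in tins("top"):print(r)
for r in tins("scene"):print('s',r)
for r in lid():print(r)
im,H,m=grab("top")
k=((H[:,:,1]>120)&(H[:,:,2]<100)&(H[:,:,0]<20)).astype(np.uint8)*255
for c in blobs(k,40,9000):print('dark',cen(c),cv2.contourArea(c),cast(cen(c),.11,m),cast(cen(c),.028,m),cv2.minAreaRect(c),[cast(p,.028,m) for p in cv2.boxPoints(cv2.minAreaRect(c))])
E
```

```text
(array([294. , 243.2]), 226.5, 9.1, array([0.4347, 0.0834]))
(array([350.6, 239.4]), 231.5, 9.0, array([ 0.4433, -0.0795]))
(array([263.4, 239.5]), 231.0, 9.2, array([0.4467, 0.1714]))
(array([384.8, 234.1]), 219.5, 9.0, array([ 0.4575, -0.1786]))
s (array([387.7, 252.6]), 245.0, 10.7, array([0.4492, 0.17  ]))
s (array([370.8, 226.3]), 194.0, 9.9, array([0.4361, 0.0832]))
s (array([332.5, 187.7]), 150.0, 8.6, array([ 0.4453, -0.0788]))
s (array([308.8, 167.4]), 143.5, 8.9, array([ 0.4594, -0.1787]))
(array([204.6, 237.7]), 4780.0, ((204.63796997070312, 237.68858337402344), (75.82849884033203, 80.28189849853516), 45.01377487182617), [array([0.461 , 0.3529]), array([0.4584, 0.3483]), array([0.4508, 0.3344]), array([0.4496, 0.3322])], array([ 15, 146, 122], dtype=uint8))
(array([446.2, 227.2]), 4692.0, ((446.18133544921875, 227.19203186035156), (75.5916976928711, 79.1026840209961), 97.49891662597656), [array([ 0.4822, -0.3695]), array([ 0.4794, -0.3646]), array([ 0.471, -0.35 ]), array([ 0.4696, -0.3477])], array([ 14, 178, 119], dtype=uint8))
dark (618.5150078988942, 335.13405551794176
[... 4650 characters left out ...]
103.0, 8.5), (17.0, 6.0), 90.0) [array([1.2636, 0.7341]), array([1.2633, 0.714 ]), array([1.1985, 0.7077]), array([1.1989, 0.7276])]
dark (86.1604938271605, 49.233333333333334) 675.0 [1.0277 0.7115] [1.0802 0.7606] ((87.28504180908203, 45.156288146972656), (10.798805236816406, 91.51483154296875), 6.934349060058594) [array([0.9362, 0.7761]), array([1.2679, 0.7765]), array([1.2623, 0.7401]), array([0.9311, 0.7415])]
dark (5.221097822753756, 25.906163753449864) 543.5 [1.1122 0.9703] [1.1706 1.0373] ((4.476922988891602, 37.18461608886719), (15.13223648071289, 76.1573257446289), 7.125016689300537) [array([0.9962, 1.0529]), array([1.2751, 1.0648]), array([1.267 , 1.0133]), array([0.9888, 1.0036])]
```

>>> send_rows:
  slide:
    - [40,-23,0]
    - [80,-46,0]
    - [120,-70,0]
    - [155,-90,0]
    - [190,-110,0]
    - [225,-130,0]
    - [255,-148,0]
    - [270,-157,0]
  roll: [-7,-14,-21,-28,-35,-42,-49,-56]
  claw: [0.7,0.7,0.7,0.7,0.7,0.7,0.7,0.7]
  force: 40

```text
t: 0.97
eef_pos: [0.4493, -0.3723, 0.2317]
tool_rot: [0.0, 0.772, 0.635, 0.001]
contact_force: [0.7, 0.2, 0.4]
gripper_width: 0.701
grasp_force: 0.0
```

Run:
```python
from h import *
print(bot.get_obs()); print(to([.470,-.345,.20]))
```

```text
{'t': 0.9667, 'q': array([ 0.8133,  0.3435, -0.2857,  1.7645,  0.1068,  1.048 ,  0.2959]), 'joint_vel': array([-0.1018,  0.012 , -0.3242,  0.013 ,  0.1537,  0.0142,  0.96  ]), 'joint_torque': array([  2.7678, -49.8559,   0.8825, -26.7437,   0.1652,   0.0547,
        -1.7144]), 'eef_pos': array([ 0.4493, -0.3723,  0.2317]), 'tool_rot': array([0.    , 0.7723, 0.6352, 0.0014]), 'contact_force': array([0.7407, 0.2039, 0.4462]), 'torque': array([ 0.0106, -0.063 ,  0.0234]), 'grasp_force': 0.0, 'gripper_width': 0.7013768484201864}
(array([30.7406, 14.9737, 31.8324]), np.float64(78.87107303613918))
```

>>> send_rows:
  slide:
    - [10,5,10]
    - [20,10,20]
    - [30,15,30]
    - [30,15,30]
    - [30,15,30]
    - [30,15,30]
    - [30,15,30]
    - [30,15,30]
  roll: [-6,-11.8,-11.8,-11.8,-11.8,-11.8,-11.8,-11.8]
  claw: [0.7,0.7,0.7,0.7,0.7,0.7,0.7,0.7]

```text
t: 1.63
eef_pos: [0.466, -0.3526, 0.2019]
tool_rot: [0.001, 0.708, 0.706, -0.0]
contact_force: [-1.2, 0.2, 0.1]
gripper_width: 0.699
grasp_force: 0.0
```

Run:
```python
from h import *
o=bot.get_obs();print(o['eef_pos'],o['contact_force'])
im,H,m=grab("wrist")
cv2.imwrite("pics/w1.png",im[:,:,::-1])
K,T=m["camera_matrix"],m["camera_from_world"]
for z in(.08,.11,.2):
  p=T@np.array([.470,-.345,z,1]);p=K@p[:3];print(z,p[:2]/p[2])
print(to([.470,-.345,.084]))
```

```text
[ 0.466  -0.3526  0.2019] [-1.2145  0.2133  0.0886]
0.08 [324.309  184.5055]
0.11 [324.8153 194.9755]
0.2 [327.4009 248.4541]
(array([  7.614 ,   3.8414, 117.8185]), np.float64(89.84918405724919))
```

View pics/w1.png

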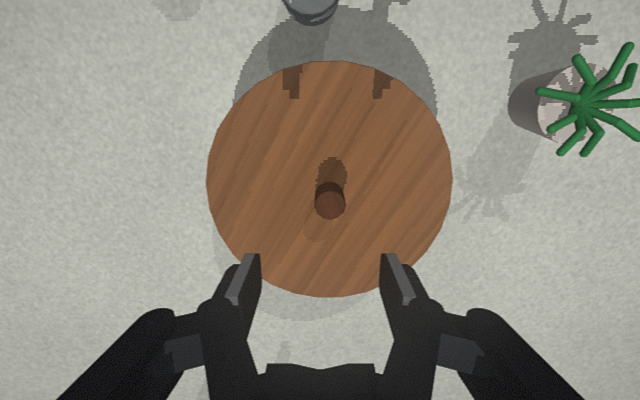

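The knob's top face is at (330,202) and the disc spans (206–452, 60–297). I'll cast these.

Run:
```python
from h import *
im,H,m=grab("wrist")
print(cast((330,202),.11,m))
k=((H[:,:,0]>8)&(H[:,:,0]<19)&(H[:,:,1]>110)&(H[:,:,2]>45)).astype(np.uint8)*255
c=max(blobs(k,5000,90000),key=cv2.contourArea)
h=cv2.convexHull(c); P=np.array([cast(p[0],.08,m) for p in h if p[0][1]<250],np.float32)
print(cv2.minEnclosingCircle(P))
c=cast((330,202),.11,m);print(to([c[0],c[1],.084]))
```

```text
[ 0.4742 -0.3507]
((0.47364771366119385, -0.35299307107925415), 0.1086864247918129)
(array([  1.6762,   8.0359, 117.7209]), np.float64(89.87986123363949))
```

>>> send_rows:
  slide:
    - [1,7,10]
    - [1,7,40]
    - [1,7,70]
    - [1,7,90]
    - [1,7,103]
    - [1,7,110]
    - [1,7,115]
    - [1,7,115]
  roll: [0,0,0,0,0,0,0,0]
  claw: [0.7,0.7,0.7,0.7,0.7,0.7,0.7,0.7]

```text
t: 2.4
eef_pos: [0.4735, -0.3506, 0.0859]
tool_rot: [-0.0, 0.707, 0.707, 0.0]
contact_force: [-0.1, 0.2, -0.1]
gripper_width: 0.702
grasp_force: 0.0
```

>>> send_rows:
  slide:
    - [0,0,0]
    - [0,0,0]
    - [0,0,0]
    - [0,0,0]
    - [0,0,0]
    - [0,0,0]
    - [0,0,0]
    - [0,0,0]
  roll: [0,0,0,0,0,0,0,0]
  claw: [0.5,0.3,0.2,0.2,0.2,0.2,0.2,0.2]
  force: 50

```text
t: 3.07
eef_pos: [0.474, -0.3511, 0.0877]
tool_rot: [0.001, 0.707, 0.707, 0.0]
contact_force: [0.3, 1.3, 5.7]
gripper_width: 0.286
grasp_force: 49.1
```

>>> send_rows:
  slide:
    - [0,0,-10]
    - [0,0,-25]
    - [0,0,-45]
    - [0,0,-65]
    - [5,0,-75]
    - [20,0,-75]
    - [45,0,-75]
    - [75,0,-75]
  roll: [0,0,0,0,0,0,0,0]
  claw: [0.2,0.2,0.2,0.2,0.2,0.2,0.2,0.2]

```text
t: 3.73
eef_pos: [0.4723, -0.2747, 0.1605]
tool_rot: [-0.0, 0.708, 0.706, -0.0]
contact_force: [0.0, 1.5, -1.8]
gripper_width: 0.283
grasp_force: 49.4
```

>>> send_rows:
  slide:
    - [35,0,0]
    - [70,0,0]
    - [106,0,0]
    - [142,0,0]
    - [178,0,0]
    - [214,0,0]
    - [250,0,0]
    - [286,0,0]
  roll: [0,0,0,0,0,0,0,0]
  claw: [0.2,0.2,0.2,0.2,0.2,0.2,0.2,0.2]

```text
t: 4.4
eef_pos: [0.4715, 0.013, 0.1604]
tool_rot: [-0.001, 0.707, 0.707, -0.001]
contact_force: [0.6, 0.0, -1.2]
gripper_width: 0.289
grasp_force: 49.4
```

>>> send_rows:
  slide:
    - [36,-2,0]
    - [72,-4,0]
    - [108,-6,0]
    - [144,-8,0]
    - [180,-10,0]
    - [216,-12,0]
    - [250,-12,0]
    - [276,-12,0]
  roll: [0,0,0,0,0,0,0,0]
  claw: [0.2,0.2,0.2,0.2,0.2,0.2,0.2,0.2]

```text
t: 5.07
eef_pos: [0.4588, 0.2901, 0.1604]
tool_rot: [-0.001, 0.706, 0.708, -0.0]
contact_force: [0.4, 0.5, -2.7]
gripper_width: 0.289
grasp_force: 49.4
```

>>> send_rows:
  slide:
    - [25,0,0]
    - [45,0,0]
    - [58,0,0]
    - [65,0,0]
    - [67,0,0]
    - [67,0,0]
    - [67,0,0]
    - [67,0,0]
  roll: [0,0,0,0,0,0,0,0]
  claw: [0.2,0.2,0.2,0.2,0.2,0.2,0.2,0.2]

```text
t: 5.73
eef_pos: [0.4622, 0.3517, 0.1611]
tool_rot: [0.0, 0.708, 0.706, -0.0]
contact_force: [-0.6, 0.2, -2.4]
gripper_width: 0.286
grasp_force: 49.4
```

Run:
```python
from h import *
for i in range(5):
  o=bot.get_obs();print(o['eef_pos'],o['contact_force'],o['torque'])
  if i==0:
    im,H,m=grab("top"); cv2.imwrite("pics/t1.png",im[:,:,::-1])
  else: bot.read_camera("scene")
```

```text
[0.4622 0.3517 0.1611] [-0.6257  0.1837 -2.402 ] [ 0.0186 -0.0245 -0.0338]
[0.4622 0.3519 0.1612] [-0.8049 -0.0557 -2.186 ] [-0.0259  0.0762  0.0052]
[0.4622 0.3521 0.1613] [-0.2881 -0.3116 -2.041 ] [ 0.0162 -0.0185 -0.0252]
[0.4621 0.3524 0.1614] [ 0.505  -0.6433 -2.4273] [ 0.01   -0.043  -0.0341]
[0.4621 0.3526 0.1614] [-0.2306 -0.0194 -1.5529] [ 0.0413  0.0127 -0.002 ]
```

View pics/t1.png

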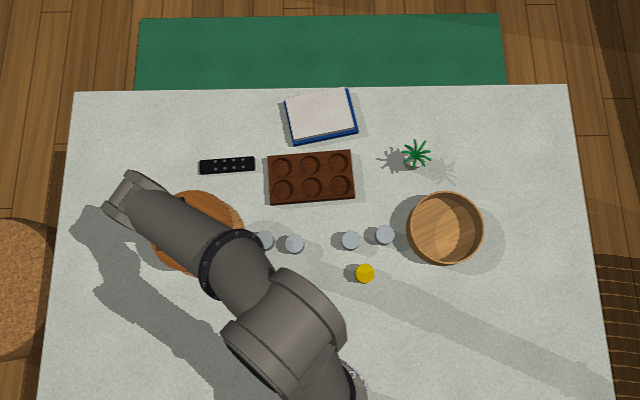

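The lid is held over the mat, the basket is open at (446,228), and the tins haven't moved. Lowering the lid.

>>> send_rows:
  slide:
    - [0,0,15]
    - [0,0,40]
    - [0,0,70]
    - [0,0,95]
    - [0,0,112]
    - [0,0,122]
    - [0,0,127]
    - [0,0,129]
  roll: [0,0,0,0,0,0,0,0]
  claw: [0.2,0.2,0.2,0.2,0.2,0.2,0.2,0.2]

```text
t: 6.65
eef_pos: [0.4618, 0.3534, 0.032]
tool_rot: [-0.0, 0.707, 0.707, -0.0]
contact_force: [0.0, -0.5, -1.8]
gripper_width: 0.284
grasp_force: 49.4
```

>>> send_rows:
  slide:
    - [0,0,1]
    - [0,0,2]
    - [0,0,3]
    - [0,0,3]
    - [0,0,3]
    - [0,0,3]
    - [0,0,3]
    - [0,0,3]
  roll: [0,0,0,0,0,0,0,0]
  claw: [0.2,0.2,0.2,0.2,0.2,0.2,0.2,0.2]

```text
t: 7.32
eef_pos: [0.4619, 0.3534, 0.0294]
tool_rot: [0.0, 0.707, 0.707, 0.0]
contact_force: [-0.4, -1.3, -2.6]
gripper_width: 0.283
grasp_force: 49.4
```

Run:
```python
from h import *
im=cv2.imread("pics/t1.png")[:,:,::-1];H=cv2.cvtColor(im.copy(),cv2.COLOR_RGB2HSV);m=bot.camera_model("top")
k=((H[:,:,0]>6)&(H[:,:,0]<22)&(H[:,:,1]>90)&(H[:,:,2]>45)).astype(np.uint8)*255
k[:,:390]=0;k[:,510:]=0
for c in blobs(k,1500,9000):
  P=np.array([cast(p[0],.072,m) for p in cv2.convexHull(c)],np.float32);print(cv2.minEnclosingCircle(P),cv2.boundingRect(c))
  e=cv2.fitEllipse(c);print(e,cast(e[0],.072,m))
```

```text
((0.46807146072387695, -0.3460358679294586), 0.1130218654870987) (406, 191, 78, 75)
((444.8575439453125, 228.1883087158203), (73.92449951171875, 77.15702819824219), 85.85961151123047) [ 0.4682 -0.346 ]
((1.0874851942062378, -0.4160553514957428), 0.2273387312889099) (390, 0, 120, 80)
((235.28945922851562, 242.5082550048828), (245.48220825195312, 690.7125854492188), 49.72710418701172) [0.4359 0.2473]
```

>>> send_rows:
  slide:
    - [0,0,1]
    - [0,0,1.5]
    - [0,0,2]
    - [0,0,2]
    - [0,0,2]
    - [0,0,2]
    - [0,0,2]
    - [0,0,2]
  roll: [0,0,0,0,0,0,0,0]
  claw: [0.2,0.2,0.2,0.2,0.25,0.4,0.6,0.7]

```text
t: 7.98
eef_pos: [0.462, 0.3535, 0.0274]
tool_rot: [0.0, 0.707, 0.707, 0.0]
contact_force: [0.7, -0.7, -0.5]
gripper_width: 0.67
grasp_force: 0.0
```

>>> send_rows:
  slide:
    - [0,0,0]
    - [0,0,0]
    - [0,0,0]
    - [0,0,-25]
    - [0,0,-60]
    - [0,0,-100]
    - [0,0,-140]
    - [0,0,-140]
  roll: [0,0,0,0,0,0,0,0]
  claw: [0.7,0.7,0.7,0.7,0.8,0.9,0.9,0.9]

```text
t: 8.65
eef_pos: [0.4648, 0.3571, 0.1752]
tool_rot: [0.001, 0.707, 0.707, 0.006]
contact_force: [-0.0, 1.1, -0.0]
gripper_width: 0.895
grasp_force: 0.0
```

Run:
```python
from h import *
im,H,m=grab("wrist");cv2.imwrite("pics/w2.png",im[:,:,::-1])
print(bot.get_obs()['eef_pos'])
for r in tins("scene"):print(r)
print(to([.448,.1705,.17]))
```

```text
[0.4639 0.3557 0.1719]
(array([388.4, 253.2]), 222.0, 10.6, array([0.4488, 0.1723]))
(array([369.7, 226.3]), 183.0, 9.9, array([0.4385, 0.0816]))
(array([332.5, 187.9]), 168.0, 8.9, array([ 0.4457, -0.0784]))
(array([308.2, 167.3]), 155.0, 8.9, array([ 0.4605, -0.1803]))
(array([-183.6902,  -14.5705,   -1.2476]), np.float64(89.94621109226031))
```

View pics/w2.png

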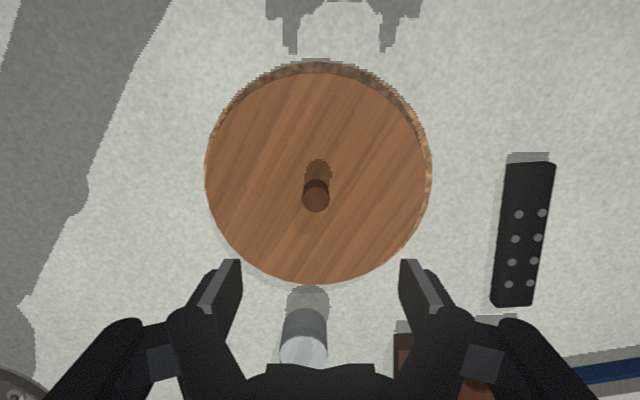

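The lid lies flat on the mat, with its knob at (316,197), and is nearly concentric with it. Next is tin A at (0.448, 0.171).

>>> send_rows:
  slide:
    - [-40,-3,0]
    - [-80,-6,0]
    - [-120,-10,0]
    - [-155,-13,10]
    - [-178,-14,30]
    - [-183,-14,50]
    - [-183,-14,75]
    - [-183,-14,95]
  roll: [0,0,0,0,0,0,0,0]
  claw: [0.9,0.9,0.9,0.9,0.9,0.9,0.9,0.9]

```text
t: 9.42
eef_pos: [0.4463, 0.1684, 0.0697]
tool_rot: [-0.0, 0.708, 0.706, -0.002]
contact_force: [-0.9, 0.2, -0.3]
gripper_width: 0.897
grasp_force: 0.0
```

>>> send_rows:
  slide:
    - [0,0,20]
    - [0,0,38]
    - [0,0,50]
    - [0,0,54]
    - [0,0,54]
    - [0,0,54]
    - [0,0,54]
    - [0,0,54]
  roll: [0,0,0,0,0,0,0,0]
  claw: [0.9,0.9,0.9,0.9,0.9,0.8,0.6,0.5]
  force: 40

```text
t: 10.08
eef_pos: [0.4483, 0.1707, 0.0194]
tool_rot: [0.0, 0.707, 0.707, 0.001]
contact_force: [-0.6, -0.3, 0.4]
gripper_width: 0.621
grasp_force: 41.9
```

>>> send_rows:
  slide:
    - [0,0,0]
    - [0,0,0]
    - [0,0,0]
    - [0,0,-10]
    - [0,0,-30]
    - [0,0,-55]
    - [0,0,-80]
    - [0,0,-90]
  roll: [0,0,0,0,0,0,0,0]
  claw: [0.5,0.5,0.5,0.5,0.5,0.5,0.5,0.5]

```text
t: 10.75
eef_pos: [0.4491, 0.1712, 0.1118]
tool_rot: [0.001, 0.707, 0.707, 0.002]
contact_force: [1.2, 0.6, -1.9]
gripper_width: 0.621
grasp_force: 42.1
```

```bash
cat >> h.py <<'E'
def weigh(n=12):
    bot.read_camera("scene");bot.read_camera("scene")
    F=[]
    for i in range(n): F.append(bot.get_obs()["contact_force"]); bot.read_camera("scene")
    F=np.array(F); o=bot.get_obs()
    print("grams",-F.mean(0)[2]/9.81*1000,"+-",F.std(0)[2]/9.81*1000/n**.5,o["eef_pos"],o["gripper_width"])
E
python3 - <<'E'
from h import *
weigh()
im,H,m=grab("top");cv2.imwrite("pics/t2.png",im[:,:,::-1])
for r in tins("top"):print(r)
E
```

```text
grams 93.0978231255368 +- 14.854521527623222 [0.4475 0.1704 0.108 ] 0.6212149702237572
(array([350.5, 239.5]), 233.5, 9.1, array([ 0.4432, -0.0793]))
(array([384.9, 234. ]), 236.0, 9.3, array([ 0.4576, -0.1788]))
```

>>> send_rows:
  slide:
    - [-15,0,-12]
    - [-45,0,-20]
    - [-83,0,-20]
    - [-122,3,-20]
    - [-162,6,-20]
    - [-202,9,-20]
    - [-242,12,-20]
    - [-282,15,-20]
  roll: [0,0,0,0,0,0,0,0]
  claw: [0.5,0.5,0.5,0.5,0.5,0.5,0.5,0.5]

```text
t: 12.22
eef_pos: [0.4623, -0.1136, 0.1286]
tool_rot: [0.0, 0.707, 0.707, 0.0]
contact_force: [-0.5, -0.3, -0.4]
gripper_width: 0.62
grasp_force: 42.2
```

>>> send_rows:
  slide:
    - [-40,2,0]
    - [-80,4,0]
    - [-120,6,0]
    - [-160,8,0]
    - [-200,9,0]
    - [-238,9,0]
    - [-268,9,0]
    - [-288,9,0]
  roll: [0,0,0,0,0,0,0,0]
  claw: [0.5,0.5,0.5,0.5,0.5,0.5,0.5,0.5]

```text
t: 12.88
eef_pos: [0.47, -0.404, 0.1281]
tool_rot: [0.0, 0.709, 0.705, -0.001]
contact_force: [0.6, 0.1, -0.6]
gripper_width: 0.618
grasp_force: 42.2
```

>>> send_rows:
  slide:
    - [-8,0,0]
    - [-10,0,5]
    - [-10,0,20]
    - [-10,0,45]
    - [-10,0,65]
    - [-10,0,83]
    - [-10,0,95]
    - [-10,0,99]
  roll: [0,0,0,0,0,0,0,0]
  claw: [0.5,0.5,0.5,0.5,0.5,0.5,0.5,0.5]

```text
t: 13.55
eef_pos: [0.4707, -0.4067, 0.0271]
tool_rot: [-0.002, 0.706, 0.708, 0.0]
contact_force: [-0.4, 0.2, -0.2]
gripper_width: 0.616
grasp_force: 42.2
```

>>> send_rows:
  slide:
    - [0,0,1]
    - [0,0,2]
    - [0,0,3]
    - [0,0,3]
    - [0,0,3]
    - [0,0,3]
    - [0,0,3]
    - [0,0,3]
  roll: [0,0,0,0,0,0,0,0]
  claw: [0.5,0.5,0.5,0.5,0.5,0.5,0.5,0.5]

```text
t: 14.22
eef_pos: [0.4713, -0.4097, 0.0265]
tool_rot: [0.0, 0.707, 0.707, 0.0]
contact_force: [0.5, -0.0, -0.9]
gripper_width: 0.622
grasp_force: 42.2
```

>>> send_rows:
  slide:
    - [0,0,1]
    - [0,0,1]
    - [0,0,1]
    - [0,0,1]
    - [0,0,1]
    - [0,0,-10]
    - [0,0,-40]
    - [0,0,-80]
  roll: [0,0,0,0,0,0,0,0]
  claw: [0.65,0.75,0.8,0.8,0.8,0.8,0.8,0.8]

```text
t: 14.88
eef_pos: [0.4694, -0.4082, 0.105]
tool_rot: [-0.003, 0.707, 0.707, -0.0]
contact_force: [0.6, -0.8, 0.2]
gripper_width: 0.8
grasp_force: 0.0
```

>>> send_rows:
  slide:
    - [0,0,-30]
    - [0,0,-50]
    - [0,0,-50]
    - [0,0,-50]
    - [0,0,-50]
    - [0,0,-50]
    - [0,0,-50]
    - [0,0,-50]
  roll: [0,0,0,0,0,0,0,0]
  claw: [0.8,0.9,0.9,0.9,0.9,0.9,0.9,0.9]

```text
t: 15.55
eef_pos: [0.4707, -0.4092, 0.1552]
tool_rot: [-0.001, 0.707, 0.707, -0.0]
contact_force: [-0.5, 0.1, 0.3]
gripper_width: 0.899
grasp_force: 0.0
```

Run:
```python
from h import *
im,H,m=grab("wrist");cv2.imwrite("pics/w3.png",im[:,:,::-1])
o=bot.get_obs();print(o['eef_pos'])
for r in tins("scene"):print(r)
for r in tins("top"):print(r)
print(to([.459,-.179,.15]))
```

```text
[ 0.4709 -0.4093  0.1553]
(array([370.2, 226.6]), 207.5, 9.8, array([0.438, 0.083]))
(array([265.7, 122.6]), 111.5, 7.8, array([ 0.4703, -0.4148]))
(array([293.5, 242.6]), 214.5, 9.2, array([0.4365, 0.0848]))
(array([384.4, 236.8]), 138.0, 9.0, array([ 0.4494, -0.1771]))
(array([464.9, 228. ]), 215.5, 9.2, array([ 0.4718, -0.4107]))
(array([230.4102, -12.267 ,   5.9043]), np.float64(89.96575193203984))
```

View pics/w3.png

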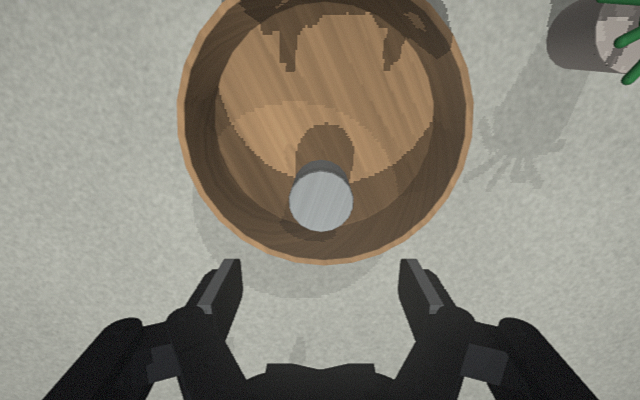

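Tin A stands upright on the basket floor at (321,201). Next is tin D at (0.459, -0.179).

>>> send_rows:
  slide:
    - [30,-2,0]
    - [70,-4,0]
    - [110,-6,0]
    - [150,-8,0]
    - [190,-10,0]
    - [215,-12,5]
    - [228,-12,20]
    - [230,-12,45]
  roll: [0,0,0,0,0,0,0,0]
  claw: [0.9,0.9,0.9,0.9,0.9,0.9,0.9,0.9]

```text
t: 16.37
eef_pos: [0.4615, -0.1765, 0.1131]
tool_rot: [0.002, 0.706, 0.709, 0.001]
contact_force: [0.8, -0.7, -0.8]
gripper_width: 0.9
grasp_force: 0.0
```

>>> send_rows:
  slide:
    - [0,0,15]
    - [0,0,40]
    - [0,0,65]
    - [0,0,82]
    - [0,0,90]
    - [0,0,92]
    - [0,0,92]
    - [0,0,92]
  roll: [0,0,0,0,0,0,0,0]
  claw: [0.9,0.9,0.9,0.9,0.9,0.9,0.8,0.6]

```text
t: 17.03
eef_pos: [0.4602, -0.1798, 0.0201]
tool_rot: [0.001, 0.707, 0.707, 0.0]
contact_force: [0.0, -0.3, 3.0]
gripper_width: 0.676
grasp_force: 1.9
```

>>> send_rows:
  slide:
    - [0,0,0]
    - [0,0,0]
    - [0,0,0]
    - [0,0,-10]
    - [0,0,-30]
    - [0,0,-60]
    - [0,0,-90]
    - [0,0,-110]
  roll: [0,0,0,0,0,0,0,0]
  claw: [0.5,0.5,0.5,0.5,0.5,0.5,0.5,0.5]

```text
t: 17.7
eef_pos: [0.4603, -0.1797, 0.1326]
tool_rot: [0.001, 0.707, 0.707, 0.001]
contact_force: [0.3, 0.3, -0.9]
gripper_width: 0.617
grasp_force: 42.4
```

Run:
```python
from h import *
weigh(14)
```

```text
grams 183.95680734295735 +- 11.779963134904834 [ 0.4594 -0.1795  0.1291] 0.6184010888329875
```

Run:
```python
from h import *
F=[];J=[]
for i in range(24):
    o=bot.get_obs();F.append(o["contact_force"]);J.append(o["joint_torque"]);bot.read_camera("scene")
print(-np.mean(F,0)[2]/9.81e-3,np.std(F,0)[2]/9.81e-3/24**.5,np.mean(J,0),np.std(J,0))
```

```text
137.71145790695036 10.57787596815111 [ -0.0024 -43.9246  -3.2981 -22.1278   0.0103   0.0014  -0.    ] [0.0044 0.0252 0.001  0.0103 0.0002 0.0006 0.0001]
```

>>> send_rows:
  slide:
    - [0,0,20]
    - [0,0,50]
    - [0,0,80]
    - [0,0,100]
    - [0,0,108]
    - [0,0,110]
    - [0,0,110]
    - [0,0,110]
  roll: [0,0,0,0,0,0,0,0]
  claw: [0.5,0.5,0.5,0.5,0.5,0.5,0.6,0.85]

```text
t: 20.37
eef_pos: [0.46, -0.1797, 0.0199]
tool_rot: [0.0, 0.707, 0.707, 0.0]
contact_force: [0.2, 0.3, 0.4]
gripper_width: 0.74
grasp_force: 0.0
```

>>> send_rows:
  slide:
    - [0,0,0]
    - [0,0,0]
    - [0,0,-10]
    - [0,0,-30]
    - [0,0,-60]
    - [0,0,-90]
    - [0,0,-107]
    - [0,0,-110]
  roll: [0,0,0,0,0,0,0,0]
  claw: [0.85,0.85,0.85,0.85,0.85,0.85,0.85,0.85]

```text
t: 21.03
eef_pos: [0.4618, -0.1803, 0.1335]
tool_rot: [0.003, 0.707, 0.707, 0.001]
contact_force: [-0.1, -0.5, 1.0]
gripper_width: 0.849
grasp_force: 0.0
```

>>> send_rows:
  slide:
    - [0,0,0]
    - [0,0,0]
    - [0,0,0]
    - [0,0,0]
    - [0,0,0]
    - [0,0,0]
    - [0,0,0]
    - [0,0,0]
  roll: [0,0,0,0,0,0,0,0]
  claw: [0.62,0.62,0.62,0.62,0.62,0.62,0.62,0.62]

```text
t: 21.7
eef_pos: [0.4593, -0.1795, 0.129]
tool_rot: [-0.0, 0.707, 0.707, -0.0]
contact_force: [1.0, 0.2, -0.2]
gripper_width: 0.623
grasp_force: 0.0
```

>>> send_rows:
  slide:
    - [0,0,0]
    - [0,0,0]
    - [0,0,0]
    - [0,0,0]
    - [0,0,0]
    - [0,0,0]
    - [0,0,0]
    - [0,0,0]
  roll: [0,0,0,0,0,0,0,0]
  claw: [0.62,0.62,0.62,0.62,0.62,0.62,0.62,0.62]

```text
t: 22.37
eef_pos: [0.4594, -0.1796, 0.1293]
tool_rot: [0.0, 0.707, 0.707, 0.0]
contact_force: [0.3, -0.3, 0.7]
gripper_width: 0.62
grasp_force: 0.0
```

Run:
```python
from h import *
for i in range(4):
    o=bot.get_obs();print(o["joint_torque"],o["q"],o["eef_pos"],o["contact_force"][2]);bot.read_camera("scene")
```

```text
[  0.0016 -43.2514  -3.2944 -21.6732   0.0099   0.0011  -0.    ] [ 0.6251  0.3498 -0.4505  2.0531  0.2132  0.7826  0.0456] [ 0.4594 -0.1796  0.1293] 0.7250960757556842
[  0.0008 -43.2532  -3.2952 -21.6721   0.0097   0.0011  -0.    ] [ 0.6251  0.3498 -0.4504  2.0531  0.2133  0.7826  0.0456] [ 0.4594 -0.1796  0.1293] 0.027099630873433363
[  0.0006 -43.2522  -3.2949 -21.672    0.0101   0.0011  -0.    ] [ 0.6251  0.3498 -0.4504  2.0531  0.2132  0.7826  0.0456] [ 0.4594 -0.1796  0.1293] 0.33092861455889977
[  0.0011 -43.2528  -3.295  -21.6713   0.01     0.0012   0.    ] [ 0.6251  0.3498 -0.4504  2.0531  0.2132  0.7826  0.0457] [ 0.4594 -0.1796  0.1293] 0.31376814322943314
```

>>> send_rows:
  slide:
    - [0,0,0]
    - [0,0,20]
    - [0,0,50]
    - [0,0,80]
    - [0,0,100]
    - [0,0,108]
    - [0,0,110]
    - [0,0,110]
  roll: [0,0,0,0,0,0,0,0]
  claw: [0.9,0.9,0.9,0.9,0.9,0.9,0.9,0.6]

```text
t: 23.23
eef_pos: [0.4596, -0.1795, 0.0194]
tool_rot: [-0.0, 0.707, 0.707, -0.0]
contact_force: [0.9, -0.1, 0.5]
gripper_width: 0.777
grasp_force: 0.0
```

>>> send_rows:
  slide:
    - [0,0,0]
    - [0,0,0]
    - [0,0,0]
    - [0,0,0]
    - [0,0,-20]
    - [0,0,-50]
    - [0,0,-85]
    - [0,0,-112]
  roll: [0,0,0,0,0,0,0,0]
  claw: [0.5,0.5,0.5,0.5,0.5,0.5,0.5,0.5]

```text
t: 23.9
eef_pos: [0.4597, -0.1796, 0.1337]
tool_rot: [0.001, 0.707, 0.707, 0.0]
contact_force: [1.1, -0.4, -1.2]
gripper_width: 0.618
grasp_force: 42.6
```

>>> send_rows:
  slide:
    - [-20,2,0]
    - [-50,6,0]
    - [-80,10,0]
    - [-100,12,0]
    - [-108,12,5]
    - [-108,12,25]
    - [-108,12,50]
    - [-108,12,75]
  roll: [0,0,0,0,0,0,0,0]
  claw: [0.5,0.5,0.5,0.5,0.5,0.5,0.5,0.5]

```text
t: 24.57
eef_pos: [0.4715, -0.2871, 0.0559]
tool_rot: [0.001, 0.707, 0.707, 0.0]
contact_force: [-0.4, -0.4, -2.2]
gripper_width: 0.62
grasp_force: 42.8
```

>>> send_rows:
  slide:
    - [0,0,15]
    - [0,0,25]
    - [0,0,29]
    - [0,0,31]
    - [0,0,31]
    - [0,0,31]
    - [0,0,31]
    - [0,0,31]
  roll: [0,0,0,0,0,0,0,0]
  claw: [0.5,0.5,0.5,0.5,0.5,0.5,0.6,0.75]

```text
t: 25.23
eef_pos: [0.4716, -0.287, 0.0266]
tool_rot: [0.0, 0.707, 0.707, 0.0]
contact_force: [0.9, -0.4, -0.0]
gripper_width: 0.741
grasp_force: 0.0
```

>>> send_rows:
  slide:
    - [0,0,0]
    - [0,0,0]
    - [0,0,-10]
    - [0,0,-40]
    - [0,0,-80]
    - [0,0,-110]
    - [0,0,-130]
    - [0,0,-130]
  roll: [0,0,0,0,0,0,0,0]
  claw: [0.8,0.8,0.8,0.8,0.8,0.9,0.9,0.9]

```text
t: 25.9
eef_pos: [0.4744, -0.2889, 0.161]
tool_rot: [0.004, 0.707, 0.707, 0.001]
contact_force: [0.8, 0.6, 0.8]
gripper_width: 0.901
grasp_force: 0.0
```

Run:
```python
from h import *
im,H,m=grab("wrist");cv2.imwrite("pics/w4.png",im[:,:,::-1])
o=bot.get_obs();print(o['eef_pos'])
for r in tins("scene"):print(r)
for r in tins("top"):print(r)
```

```text
[ 0.4731 -0.2885  0.1586]
(array([332.7, 187.2]), 143.5, 9.0, array([ 0.4441, -0.0802]))
(array([350.6, 240.5]), 203.5, 9.1, array([ 0.4403, -0.0794]))
(array([421.5, 229. ]), 208.0, 8.9, array([ 0.4708, -0.2851]))
```

View pics/w4.png

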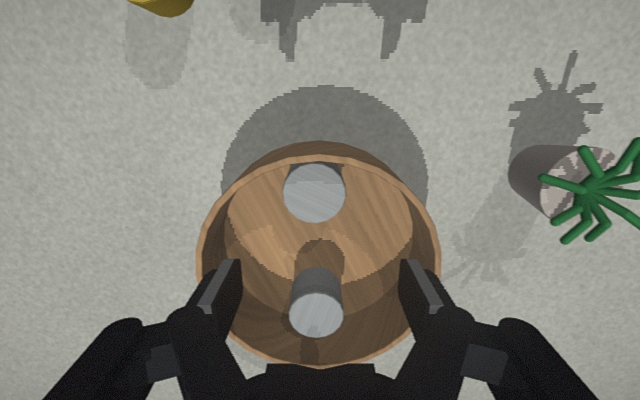

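Both tins stand in the basket, at (315,192) and (316,315). Next is tin C; I'll compare joint torques at the same pose unloaded and loaded, since they are far less noisy.

>>> send_rows:
  slide:
    - [20,-3,0]
    - [55,-8,0]
    - [95,-13,0]
    - [135,-18,0]
    - [170,-24,10]
    - [195,-28,25]
    - [206,-28,40]
    - [208,-28,47]
  roll: [0,0,0,0,0,0,0,0]
  claw: [0.9,0.9,0.9,0.9,0.9,0.9,0.9,0.9]

```text
t: 26.72
eef_pos: [0.4414, -0.0767, 0.1061]
tool_rot: [-0.002, 0.706, 0.709, -0.001]
contact_force: [-0.9, -0.6, -0.6]
gripper_width: 0.899
grasp_force: 0.0
```

>>> send_rows:
  slide:
    - [0,0,0]
    - [0,0,0]
    - [0,0,0]
    - [0,0,0]
    - [0,0,0]
    - [0,0,0]
    - [0,0,0]
    - [0,0,0]
  roll: [0,0,0,0,0,0,0,0]
  claw: [0.9,0.9,0.9,0.9,0.9,0.9,0.9,0.9]

```text
t: 27.38
eef_pos: [0.4436, -0.0798, 0.1085]
tool_rot: [0.0, 0.707, 0.707, 0.0]
contact_force: [-0.8, -0.6, 0.3]
gripper_width: 0.902
grasp_force: 0.0
```

```bash
cat >> h.py <<'E'
def tq(n=6):
    J=[];F=[]
    for i in range(n): o=bot.get_obs();J.append(o["joint_torque"]);F.append(o["contact_force"][2]);bot.read_camera("scene")
    a=-o["q"][0];arm=o["eef_pos"][0]*np.cos(a)+o["eef_pos"][1]*np.sin(a)
    print(np.mean(J,0)[[1,3]],J[0][1],J[-1][1],"F",np.mean(F),"g per Nm",1000/9.81/arm,o["eef_pos"],o["gripper_width"])
E
python3 - <<'E'
from h import *
tq(4); im,H,m=grab("wrist"); cv2.imwrite("pics/w5.png",im[:,:,::-1])
E
```

```text
[-39.5659 -19.844 ] -39.556463956832886 -39.57164525985718 F 0.027546073351422173 g per Nm 236.90881476478103 [ 0.4435 -0.0796  0.1084] 0.8956306479049035
```

>>> send_rows:
  slide:
    - [0,0,15]
    - [0,0,40]
    - [0,0,65]
    - [0,0,82]
    - [0,0,89]
    - [0,0,90]
    - [0,0,90]
    - [0,0,90]
  roll: [0,0,0,0,0,0,0,0]
  claw: [0.9,0.9,0.9,0.9,0.9,0.9,0.8,0.6]

```text
t: 28.3
eef_pos: [0.4443, -0.0796, 0.0192]
tool_rot: [0.001, 0.707, 0.707, 0.0]
contact_force: [-0.1, -0.7, -0.6]
gripper_width: 0.677
grasp_force: 0.0
```

>>> send_rows:
  slide:
    - [0,0,0]
    - [0,0,0]
    - [0,0,0]
    - [0,0,-10]
    - [0,0,-30]
    - [0,0,-60]
    - [0,0,-84]
    - [0,0,-90]
  roll: [0,0,0,0,0,0,0,0]
  claw: [0.5,0.5,0.5,0.5,0.5,0.5,0.5,0.5]

```text
t: 28.97
eef_pos: [0.4457, -0.0798, 0.1124]
tool_rot: [0.003, 0.707, 0.707, 0.002]
contact_force: [-0.1, -0.1, -0.0]
gripper_width: 0.622
grasp_force: 42.3
```

>>> send_rows:
  slide:
    - [0,0,0]
    - [0,0,0]
    - [0,0,0]
    - [0,0,0]
    - [0,0,0]
    - [0,0,0]
    - [0,0,0]
    - [0,0,0]
  roll: [0,0,0,0,0,0,0,0]
  claw: [0.5,0.5,0.5,0.5,0.5,0.5,0.5,0.5]

```text
t: 29.63
eef_pos: [0.4434, -0.0795, 0.108]
tool_rot: [-0.0, 0.707, 0.707, -0.0]
contact_force: [0.8, 0.1, -0.4]
gripper_width: 0.616
grasp_force: 42.3
```

Run:
```python
from h import *
tq(6)
```

```text
[-39.9317 -20.1102] -39.930760860443115 -39.94837403297424 F -0.6268540756992156 g per Nm 237.4122698656616 [ 0.4435 -0.0796  0.1083] 0.6196437953372232
```

Tin C is about 87 g, so it's light and goes to the basket centre.

>>> send_rows:
  slide:
    - [-5,0,-12]
    - [-30,4,-22]
    - [-70,8,-22]
    - [-110,13,-22]
    - [-150,17,-22]
    - [-190,21,-22]
    - [-225,25,-22]
    - [-253,28,-22]
  roll: [0,0,0,0,0,0,0,0]
  claw: [0.5,0.5,0.5,0.5,0.5,0.5,0.5,0.5]

```text
t: 30.6
eef_pos: [0.4708, -0.3363, 0.1303]
tool_rot: [0.0, 0.708, 0.706, -0.0]
contact_force: [1.0, -0.8, -0.8]
gripper_width: 0.622
grasp_force: 42.3
```

>>> send_rows:
  slide:
    - [-13,0,0]
    - [-16,0,0]
    - [-16,0,0]
    - [-16,0,5]
    - [-16,0,20]
    - [-16,0,45]
    - [-16,0,65]
    - [-16,0,80]
  roll: [0,0,0,0,0,0,0,0]
  claw: [0.5,0.5,0.5,0.5,0.5,0.5,0.5,0.5]

```text
t: 31.27
eef_pos: [0.471, -0.3454, 0.0486]
tool_rot: [-0.001, 0.706, 0.708, 0.0]
contact_force: [-0.2, -0.7, -1.6]
gripper_width: 0.619
grasp_force: 42.3
```

>>> send_rows:
  slide:
    - [0,0,12]
    - [0,0,20]
    - [0,0,24]
    - [0,0,25]
    - [0,0,25]
    - [0,0,25]
    - [0,0,25]
    - [0,0,25]
  roll: [0,0,0,0,0,0,0,0]
  claw: [0.5,0.5,0.5,0.5,0.5,0.5,0.6,0.75]

```text
t: 31.93
eef_pos: [0.4717, -0.3489, 0.0258]
tool_rot: [0.001, 0.707, 0.707, 0.0]
contact_force: [-0.7, 0.1, 0.2]
gripper_width: 0.738
grasp_force: 0.0
```

>>> send_rows:
  slide:
    - [0,0,0]
    - [0,0,0]
    - [0,0,-10]
    - [0,0,-40]
    - [0,0,-80]
    - [0,0,-110]
    - [0,0,-130]
    - [0,0,-130]
  roll: [0,0,0,0,0,0,0,0]
  claw: [0.8,0.8,0.8,0.8,0.8,0.9,0.9,0.9]

```text
t: 32.6
eef_pos: [0.4742, -0.3501, 0.1613]
tool_rot: [0.005, 0.707, 0.707, 0.001]
contact_force: [-0.2, 0.2, -0.6]
gripper_width: 0.899
grasp_force: 0.0
```

Run:
```python
from h import *
im,H,m=grab("wrist");cv2.imwrite("pics/w6.png",im[:,:,::-1])
o=bot.get_obs();print(o['eef_pos'])
for r in tins("scene"):print('s',r)
for r in tins("top"):print(r)
```

```text
[ 0.4729 -0.3496  0.1587]
s (array([275.1, 133.6]), 112.5, 8.1, array([ 0.4703, -0.3546]))
s (array([265.6, 122.4]), 109.0, 7.8, array([ 0.47  , -0.4158]))
(array([421.5, 228.9]), 211.5, 8.9, array([ 0.4709, -0.2852]))
(array([443.9, 228.2]), 229.5, 9.3, array([ 0.472 , -0.3501]))
```

View pics/w6.png

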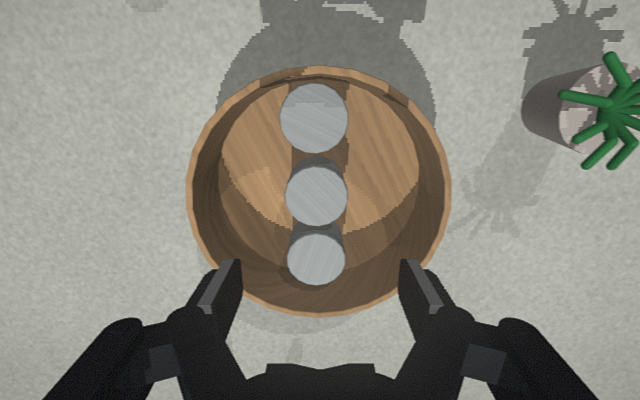

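All three light tins stand in the basket, at (315,118), (316,196) and (316,259). Now for tin B.

>>> send_rows:
  slide:
    - [20,-2,0]
    - [55,-5,0]
    - [95,-8,0]
    - [135,-11,0]
    - [175,-14,0]
    - [215,-17,0]
    - [255,-20,0]
    - [292,-23,0]
  roll: [0,0,0,0,0,0,0,0]
  claw: [0.9,0.9,0.9,0.9,0.9,0.9,0.9,0.9]

```text
t: 33.42
eef_pos: [0.4469, -0.0544, 0.1542]
tool_rot: [-0.001, 0.707, 0.707, -0.001]
contact_force: [1.5, 0.1, 0.8]
gripper_width: 0.903
grasp_force: 0.0
```

>>> send_rows:
  slide:
    - [35,-3,0]
    - [70,-6,0]
    - [100,-9,0]
    - [125,-11,0]
    - [137,-11,0]
    - [140,-11,0]
    - [140,-11,0]
    - [140,-11,0]
  roll: [0,0,0,0,0,0,0,0]
  claw: [0.9,0.9,0.9,0.9,0.9,0.9,0.9,0.9]

```text
t: 34.08
eef_pos: [0.4371, 0.0823, 0.1545]
tool_rot: [-0.0, 0.708, 0.707, -0.001]
contact_force: [-0.2, 0.2, -0.3]
gripper_width: 0.899
grasp_force: 0.0
```

Run:
```python
from h import *
for r in tins("scene"):print('s',r)
for r in tins("top"):print(r)
im,H,m=grab("wrist");o=bot.get_obs();print(o['eef_pos'])
g=im.astype(int)
k=((g[:,:,2]-g[:,:,0]>=3)&(H[:,:,1]<40)&(H[:,:,2]>115)).astype(np.uint8)*255
for c in blobs(k,1000,9000):print('w',cen(c),cv2.contourArea(c),cast(cen(c),.048,m))
cv2.imwrite("pics/w7.png",im[:,:,::-1])
```

```text
s (array([370.4, 226.4]), 226.0, 10.1, array([0.4371, 0.083 ]))
s (array([274.8, 133.5]), 130.5, 8.1, array([ 0.471 , -0.3553]))
s (array([265.9, 122.6]), 106.5, 7.4, array([ 0.4698, -0.4142]))
(array([422.1, 234.9]), 208.5, 9.0, array([ 0.4534, -0.2859]))
(array([464.9, 228. ]), 215.0, 9.0, array([ 0.4719, -0.4107]))
(array([444.1, 228.2]), 225.0, 9.2, array([ 0.472 , -0.3505]))
[0.4375 0.082  0.155 ]
w (318.2265580331618, 206.56032018296168) 1166.0 [0.4359 0.0744]
```

Run:
```python
from h import *
tq(3)
im,H,m=grab("top");cv2.imwrite("pics/t3.png",cv2.resize(im[180:300,200:500,::-1],None,fx=2.5,fy=2.5))
```

```text
[-35.7082 -22.3649] -35.70813775062561 -35.711188316345215 F 0.00861044761214876 g per Nm 251.9983229533785 [0.4376 0.0824 0.1551] 0.9001476228744261
```

View pics/t3.png

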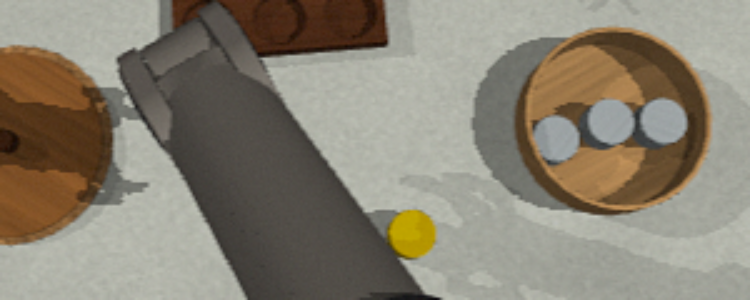

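>>> send_rows:
  slide:
    - [1,0,20]
    - [1,0,50]
    - [1,0,85]
    - [1,0,112]
    - [1,0,129]
    - [1,0,135]
    - [1,0,135]
    - [1,0,135]
  roll: [0,0,0,0,0,0,0,0]
  claw: [0.9,0.9,0.9,0.9,0.9,0.9,0.9,0.9]

```text
t: 35.1
eef_pos: [0.438, 0.0846, 0.0208]
tool_rot: [0.0, 0.707, 0.707, 0.0]
contact_force: [0.6, 0.0, 0.6]
gripper_width: 0.898
grasp_force: 0.0
```

>>> send_rows:
  slide:
    - [0,0,0]
    - [0,0,0]
    - [0,0,0]
    - [0,0,0]
    - [0,0,-20]
    - [0,0,-50]
    - [0,0,-85]
    - [0,0,-110]
  roll: [0,0,0,0,0,0,0,0]
  claw: [0.7,0.5,0.5,0.5,0.5,0.5,0.5,0.5]

```text
t: 35.77
eef_pos: [0.438, 0.0847, 0.1331]
tool_rot: [0.001, 0.707, 0.707, 0.001]
contact_force: [0.5, -0.8, -1.4]
gripper_width: 0.616
grasp_force: 43.4
```

>>> send_rows:
  slide:
    - [-1,0,-15]
    - [-1,0,-25]
    - [-1,0,-25]
    - [-1,0,-25]
    - [-1,0,-25]
    - [-1,0,-25]
    - [-1,0,-25]
    - [-1,0,-25]
  roll: [0,0,0,0,0,0,0,0]
  claw: [0.5,0.5,0.5,0.5,0.5,0.5,0.5,0.5]

```text
t: 36.43
eef_pos: [0.4371, 0.0834, 0.1545]
tool_rot: [-0.001, 0.707, 0.707, -0.001]
contact_force: [-0.5, -0.7, -2.7]
gripper_width: 0.618
grasp_force: 43.4
```

Run:
```python
from h import *
tq(6)
```

```text
[-36.4394 -22.963 ] -36.541900634765625 -36.39196515083313 F -1.9985275694764224 g per Nm 253.50976861579525 [0.4375 0.0835 0.1552] 0.620932535240679
```

Run:
```python
from h import *
tq(6);tq(8)
```

```text
[-36.4199 -23.0231] -36.39574885368347 -36.44461154937744 F -1.8796165095454207 g per Nm 253.46558828270597 [0.4376 0.0834 0.1553] 0.6193649608213246
[-36.4646 -23.0358] -36.45115613937378 -36.46954894065857 F -1.9222886984289307 g per Nm 253.4539816005003 [0.4377 0.0834 0.1553] 0.6184626776022174
```

Tin B is about 191 g, so it goes to the rack. I'll hover beside the front-middle pocket and measure it with the wrist camera.

>>> send_rows:
  slide:
    - [-10,15,0]
    - [-30,40,0]
    - [-55,67,0]
    - [-80,95,0]
    - [-102,122,0]
    - [-120,145,0]
    - [-133,160,0]
    - [-138,167,0]
  roll: [0,0,0,0,0,0,0,0]
  claw: [0.5,0.5,0.5,0.5,0.5,0.5,0.5,0.5]

```text
t: 38.1
eef_pos: [0.6064, -0.058, 0.1548]
tool_rot: [0.0, 0.709, 0.705, -0.0]
contact_force: [-0.2, -0.2, -1.7]
gripper_width: 0.618
grasp_force: 43.4
```

>>> send_rows:
  slide:
    - [0,0,0]
    - [0,0,0]
    - [0,0,0]
    - [0,0,0]
    - [0,0,0]
    - [0,0,0]
    - [0,0,0]
    - [0,0,0]
  roll: [0,0,0,0,0,0,0,0]
  claw: [0.5,0.5,0.5,0.5,0.5,0.5,0.5,0.5]

```text
t: 38.77
eef_pos: [0.6044, -0.0545, 0.1554]
tool_rot: [0.0, 0.707, 0.707, 0.0]
contact_force: [-0.5, 0.2, -2.3]
gripper_width: 0.616
grasp_force: 43.4
```

Run:
```python
from h import *
im,H,m=grab("wrist");cv2.imwrite("pics/w8.png",im[:,:,::-1])
K,T=m["camera_matrix"],m["camera_from_world"]
for x,y in [(.605,.0335),(.5988,.1193),(.6748,.0385)]:
  p=K@(T@np.array([x,y,.028,1]))[:3];print(p[:2]/p[2])
print(bot.get_obs()['eef_pos'])
```

```text
[320.6465  87.9197]
[312.2478 -37.5825]
[406.7468  81.4005]
[ 0.6044 -0.0546  0.1554]
```

View pics/w8.png

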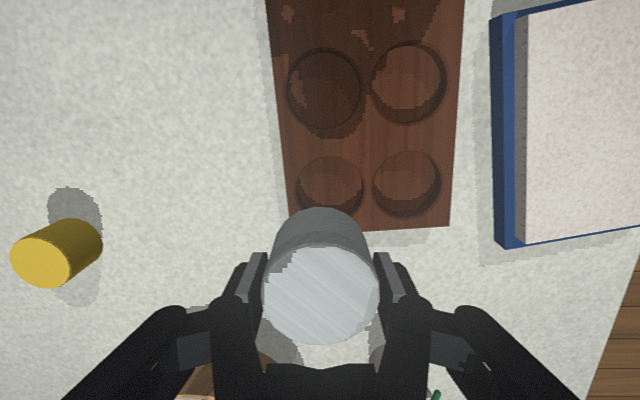

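The front-middle pocket is at (324,88) and the back-middle one at (408,82). That agrees with the rack estimate to about 2–3 mm, so I'll place into the front-middle pocket.

>>> send_rows:
  slide:
    - [20,1,0]
    - [50,2,0]
    - [75,2.5,0]
    - [89,2.5,10]
    - [89,2.5,35]
    - [89,2.5,65]
    - [89,2.5,90]
    - [89,2.5,100]
  roll: [0,0,0,0,0,0,0,0]
  claw: [0.5,0.5,0.5,0.5,0.5,0.5,0.5,0.5]

```text
t: 39.48
eef_pos: [0.6048, 0.0338, 0.0519]
tool_rot: [-0.002, 0.707, 0.707, -0.002]
contact_force: [-0.7, 0.1, -2.3]
gripper_width: 0.618
grasp_force: 43.4
```

>>> send_rows:
  slide:
    - [0,0,0]
    - [0,0,0]
    - [0,0,0]
    - [0,0,2]
    - [0,0,5]
    - [0,0,8]
    - [0,0,11]
    - [0,0,13]
  roll: [0,0,0,0,0,0,0,0]
  claw: [0.5,0.5,0.5,0.5,0.5,0.5,0.5,0.5]

```text
t: 40.15
eef_pos: [0.6069, 0.0342, 0.042]
tool_rot: [-0.0, 0.707, 0.707, -0.0]
contact_force: [-0.3, -0.3, -0.8]
gripper_width: 0.615
grasp_force: 43.4
```

Run:
```python
from h import *
for i in range(3):
  o=bot.get_obs();print(o['eef_pos'],o['contact_force'],o['joint_torque'][[1,3]]);bot.read_camera("scene")
```

```text
[0.6069 0.0342 0.042 ] [-0.3282 -0.3398 -0.8064] [-60.7211 -20.6625]
[0.6067 0.0342 0.0416] [ 0.2261 -0.4815 -1.8731] [-61.5613 -21.0113]
[0.6067 0.0342 0.0418] [-0.1495 -0.1128 -2.9164] [-60.2093 -20.5306]
```

>>> send_rows:
  slide:
    - [0,0,3]
    - [0,0,6]
    - [0,0,9]
    - [0,0,11]
    - [0,0,12]
    - [0,0,12]
    - [0,0,12]
    - [0,0,12]
  roll: [0,0,0,0,0,0,0,0]
  claw: [0.5,0.5,0.5,0.5,0.5,0.5,0.5,0.5]

```text
t: 40.97
eef_pos: [0.6069, 0.0342, 0.0318]
tool_rot: [0.0, 0.707, 0.707, -0.0]
contact_force: [-6.1, -1.7, 13.2]
gripper_width: 0.618
grasp_force: 45.0
```

>>> send_rows:
  slide:
    - [0,0,0]
    - [0,0,0]
    - [0,0,0]
    - [0,0,0]
    - [0,0,-10]
    - [0,0,-40]
    - [0,0,-80]
    - [0,0,-120]
  roll: [0,0,0,0,0,0,0,0]
  claw: [0.6,0.75,0.8,0.8,0.8,0.8,0.8,0.8]

```text
t: 41.63
eef_pos: [0.6062, 0.0344, 0.1514]
tool_rot: [-0.001, 0.707, 0.707, -0.001]
contact_force: [1.6, -0.1, 0.6]
gripper_width: 0.798
grasp_force: 0.0
```

>>> send_rows:
  slide:
    - [0,-40,0]
    - [0,-80,0]
    - [0,-110,0]
    - [0,-140,0]
    - [0,-140,0]
    - [0,-140,0]
    - [0,-140,0]
    - [0,-140,0]
  roll: [0,0,0,0,0,0,0,0]
  claw: [0.7,0.7,0.7,0.7,0.7,0.7,0.7,0.7]

```text
t: 42.3
eef_pos: [0.4686, 0.0346, 0.1508]
tool_rot: [0.0, 0.707, 0.707, 0.001]
contact_force: [-0.0, 1.2, 0.5]
gripper_width: 0.698
grasp_force: 0.0
```

Run:
```python
from h import *
s,_,_=grab("scene");t,_,_=grab("top")
c=lambda im,x,y:cv2.resize(im[y:y+130,x:x+200,::-1],(400,260),interpolation=cv2.INTER_CUBIC)
cv2.imwrite("pics/v9.png",np.vstack([np.hstack([c(s,210,90),c(s,220,190)]),np.hstack([c(t,360,170),c(t,220,130)])]))
for z in(.054,.058):
  print([(r[0],r[1],r[3]) for r in tins("top",z)])
print(bot.get_obs()['eef_pos'],lid()[0])
```

```text
[(array([422.2, 235. ]), 209.0, array([ 0.4524, -0.2846])), (array([464.9, 227.9]), 214.0, array([ 0.471 , -0.4087])), (array([444. , 228.2]), 227.0, array([ 0.4711, -0.3486]))]
[(array([422.1, 235. ]), 208.0, array([ 0.4518, -0.2836])), (array([464.9, 227.9]), 214.0, array([ 0.4704, -0.4074])), (array([444.1, 228.2]), 225.0, array([ 0.4704, -0.3477]))]
[0.4677 0.0346 0.1502] (array([204.7, 237.7]), 4775.0, ((204.6584014892578, 237.67115783691406), (75.7406234741211, 80.29386901855469), 45.04826736450195), [array([0.461 , 0.3529]), array([0.4585, 0.3482]), array([0.4509, 0.3343]), array([0.4497, 0.3322])], array([ 14, 176, 132], dtype=uint8))
```

View pics/v9.png

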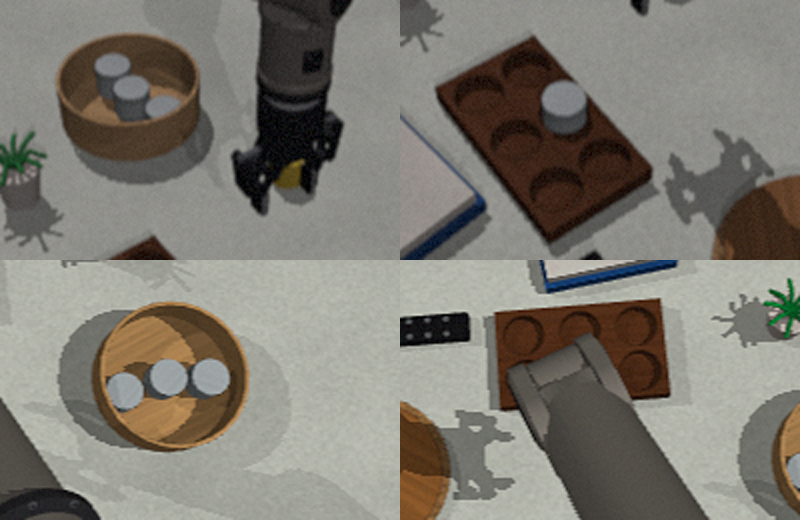

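>>> send_rows:
  slide:
    - [20,0,-5]
    - [60,-1,-10]
    - [100,-2,-15]
    - [140,-3,-20]
    - [180,-4,-20]
    - [220,-5,-20]
    - [258,-5,-20]
    - [290,-5,-20]
  roll: [0,0,0,0,0,0,0,0]
  claw: [0.7,0.7,0.7,0.7,0.7,0.7,0.7,0.7]

```text
t: 43.22
eef_pos: [0.4617, 0.3276, 0.1703]
tool_rot: [-0.0, 0.707, 0.707, 0.0]
contact_force: [0.6, 0.9, 0.6]
gripper_width: 0.696
grasp_force: 0.0
```

>>> send_rows:
  slide:
    - [20,0,0]
    - [29,0,0]
    - [29,0,0]
    - [29,0,0]
    - [29,0,0]
    - [29,0,0]
    - [29,0,0]
    - [29,0,0]
  roll: [0,0,0,0,0,0,0,0]
  claw: [0.7,0.7,0.7,0.7,0.7,0.7,0.7,0.7]

```text
t: 43.88
eef_pos: [0.4628, 0.3522, 0.1704]
tool_rot: [0.0, 0.708, 0.706, -0.0]
contact_force: [-0.6, 0.2, -0.1]
gripper_width: 0.698
grasp_force: 0.0
```

Run:
```python
from h import *
for n in("top","scene"):
  for z in (.058,.066): print(n,z,[(r[0],r[1],r[3]) for r in tins(n,z)])
im,H,m=grab("wrist");o=bot.get_obs();print(o['eef_pos'],to([.462,.3535,.0275]))
k=((H[:,:,1]>100)&(H[:,:,2]<75)&(H[:,:,0]<20)).astype(np.uint8)*255
for c in blobs(k,200,3000):print(cen(c),cv2.boundingRect(c),cv2.contourArea(c))
cv2.imwrite("pics/w10.png",im[100:300,220:420,::-1])
```

```text
top 0.058 [(array([422.1, 234.9]), 207.5, array([ 0.4519, -0.2835])), (array([464.8, 228. ]), 220.0, array([ 0.4702, -0.4072])), (array([443.9, 228.2]), 227.5, array([ 0.4703, -0.3473])), (array([310.8, 184.7]), 207.0, array([0.6054, 0.0334]))]
top 0.066 [(array([422.1, 234.9]), 208.5, array([ 0.4507, -0.2817])), (array([464.9, 228. ]), 216.0, array([ 0.4689, -0.4048])), (array([444. , 228.2]), 228.5, array([ 0.4691, -0.3452])), (array([310.9, 184.6]), 205.5, array([0.6035, 0.033 ]))]
scene 0.058 [(array([301.8, 239. ]), 227.5, array([0.6072, 0.0327])), (array([275.4, 133.8]), 108.0, array([ 0.4753, -0.3426]))]
scene 0.066 [(array([301.5, 239. ]), 242.0, array([0.6107, 0.0378])), (array([275.1, 133.6]), 115.5, array([ 0.4796, -0.3352]))]
[0.4624 0.3533 0.1704] (array([  0.2445,  -0.4142, 142.8698]), np.float64(89.94809087556553))
```

View pics/w10.png

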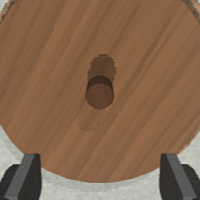

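Tin B is fully down: the top and scene views agree at z=0.058. The lid is undisturbed, with its knob at (319,194). Picking it up.

>>> send_rows:
  slide:
    - [0,0,20]
    - [0,0,50]
    - [0,0,85]
    - [0,0,115]
    - [0,0,132]
    - [0,0,140]
    - [0,0,142]
    - [0,0,142]
  roll: [0,0,0,0,0,0,0,0]
  claw: [0.7,0.7,0.7,0.7,0.7,0.7,0.7,0.7]

```text
t: 44.8
eef_pos: [0.4624, 0.3538, 0.0285]
tool_rot: [-0.0, 0.707, 0.707, 0.0]
contact_force: [0.6, 0.1, -0.5]
gripper_width: 0.7
grasp_force: 0.0
```

>>> send_rows:
  slide:
    - [0,0,0]
    - [0,0,0]
    - [0,0,0]
    - [0,0,0]
    - [0,0,0]
    - [0,0,0]
    - [0,0,0]
    - [0,0,0]
  roll: [0,0,0,0,0,0,0,0]
  claw: [0.5,0.3,0.2,0.2,0.2,0.2,0.2,0.2]
  force: 50

```text
t: 45.47
eef_pos: [0.463, 0.3541, 0.0299]
tool_rot: [0.0, 0.707, 0.707, 0.001]
contact_force: [-0.7, -0.9, 5.5]
gripper_width: 0.284
grasp_force: 48.7
```

>>> send_rows:
  slide:
    - [0,0,-10]
    - [0,0,-30]
    - [0,0,-60]
    - [0,0,-95]
    - [0,0,-120]
    - [0,0,-133]
    - [0,0,-137]
    - [0,0,-137]
  roll: [0,0,0,0,0,0,0,0]
  claw: [0.2,0.2,0.2,0.2,0.2,0.2,0.2,0.2]

```text
t: 46.13
eef_pos: [0.4625, 0.3533, 0.1659]
tool_rot: [0.0, 0.707, 0.707, 0.001]
contact_force: [-0.4, 0.4, -2.2]
gripper_width: 0.287
grasp_force: 49.4
```

>>> send_rows:
  slide:
    - [-10,0,0]
    - [-32,0,0]
    - [-64,0,0]
    - [-100,0,0]
    - [-136,0,0]
    - [-172,0,0]
    - [-208,0,0]
    - [-244,0,0]
  roll: [0,0,0,0,0,0,0,0]
  claw: [0.2,0.2,0.2,0.2,0.2,0.2,0.2,0.2]

```text
t: 46.8
eef_pos: [0.4602, 0.1063, 0.1634]
tool_rot: [-0.001, 0.707, 0.707, -0.002]
contact_force: [1.2, 0.0, -1.8]
gripper_width: 0.284
grasp_force: 49.4
```

>>> send_rows:
  slide:
    - [-36,1,0]
    - [-72,3,0]
    - [-108,4,0]
    - [-144,6,0]
    - [-180,8,0]
    - [-216,10,0]
    - [-252,11,0]
    - [-288,11.5,0]
  roll: [0,0,0,0,0,0,0,0]
  claw: [0.2,0.2,0.2,0.2,0.2,0.2,0.2,0.2]

```text
t: 47.47
eef_pos: [0.4712, -0.1807, 0.1634]
tool_rot: [-0.002, 0.708, 0.707, -0.001]
contact_force: [0.7, -0.1, -2.8]
gripper_width: 0.282
grasp_force: 49.4
```

>>> send_rows:
  slide:
    - [-36,0,0]
    - [-72,0,0]
    - [-108,0,0]
    - [-138,0,0]
    - [-158,0,0]
    - [-169,0,0]
    - [-172.5,0,0]
    - [-172.5,0,0]
  roll: [0,0,0,0,0,0,0,0]
  claw: [0.2,0.2,0.2,0.2,0.2,0.2,0.2,0.2]

```text
t: 48.13
eef_pos: [0.4723, -0.3508, 0.164]
tool_rot: [-0.001, 0.708, 0.707, -0.0]
contact_force: [-0.6, 0.6, -1.9]
gripper_width: 0.288
grasp_force: 49.4
```

>>> send_rows:
  slide:
    - [0,0,0]
    - [0,0,0]
    - [0,0,10]
    - [0,0,25]
    - [0,0,40]
    - [0,0,50]
    - [0,0,55]
    - [0,0,55]
  roll: [0,0,0,0,0,0,0,0]
  claw: [0.2,0.2,0.2,0.2,0.2,0.2,0.2,0.2]

```text
t: 48.8
eef_pos: [0.4727, -0.3501, 0.1089]
tool_rot: [-0.001, 0.707, 0.707, -0.0]
contact_force: [0.2, -0.6, -1.8]
gripper_width: 0.283
grasp_force: 49.4
```

Run:
```python
from h import *
o=bot.get_obs();print(o['eef_pos'],o['contact_force'],o['gripper_width'],to([.474,-.351,.0877]))
for r in tins("top",.054):print(r)
```

```text
[ 0.4727 -0.3501  0.1089] [ 0.1703 -0.6221 -1.8194] 0.282666588280865 (array([-0.9321,  1.3617, 21.1826]), np.float64(90.01533222039706))
(array([310.9, 184.6]), 206.5, 8.9, array([0.6068, 0.0333]))
```

>>> send_rows:
  slide:
    - [-0.5,1,3]
    - [-0.5,1,7]
    - [-0.5,1,11]
    - [-0.5,1,14]
    - [-0.5,1,17]
    - [-0.5,1,19]
    - [-0.5,1,20]
    - [-0.5,1,20]
  roll: [0,0,0,0,0,0,0,0]
  claw: [0.2,0.2,0.2,0.2,0.2,0.2,0.2,0.2]

```text
t: 49.52
eef_pos: [0.4742, -0.3515, 0.09]
tool_rot: [-0.0, 0.707, 0.707, -0.0]
contact_force: [0.1, 0.2, -2.1]
gripper_width: 0.284
grasp_force: 49.4
```

>>> send_rows:
  slide:
    - [0,0,0]
    - [0,0,0.5]
    - [0,0,1]
    - [0,0,1]
    - [0,0,1]
    - [0,0,1]
    - [0,0,1]
    - [0,0,1]
  roll: [0,0,0,0,0,0,0,0]
  claw: [0.2,0.2,0.2,0.2,0.2,0.2,0.2,0.2]

```text
t: 50.18
eef_pos: [0.4743, -0.3516, 0.0894]
tool_rot: [0.0, 0.707, 0.707, 0.0]
contact_force: [0.6, 0.2, -2.2]
gripper_width: 0.284
grasp_force: 49.4
```

Run:
```python
from h import *
for i in range(3):
  o=bot.get_obs();print(o['eef_pos'],o['contact_force'],o['torque'],o['gripper_width']);bot.read_camera("top")
```

```text
[ 0.4743 -0.3516  0.0894] [ 0.5959  0.2444 -2.1754] [ 0.0322  0.0281 -0.0002] 0.2837698953116364
[ 0.4743 -0.3516  0.0893] [-0.1276 -0.0015 -2.5221] [-0.011   0.0269  0.0114] 0.28455780765112365
[ 0.4743 -0.3516  0.0893] [ 0.448   0.2035 -3.1838] [-0.0502 -0.011  -0.0022] 0.2811102060277348
```

Still hanging freely, with about 1–2 mm to go. I'll lower it to contact and release.

>>> send_rows:
  slide:
    - [0,0,0.7]
    - [0,0,1.4]
    - [0,0,2]
    - [0,0,2.3]
    - [0,0,2.3]
    - [0,0,2.3]
    - [0,0,2.3]
    - [0,0,2.3]
  roll: [0,0,0,0,0,0,0,0]
  claw: [0.2,0.2,0.2,0.2,0.2,0.2,0.2,0.2]

```text
t: 51.0
eef_pos: [0.4744, -0.3517, 0.0888]
tool_rot: [0.0, 0.707, 0.707, -0.0]
contact_force: [-5.6, 2.9, 14.2]
gripper_width: 0.289
grasp_force: 51.2
```

>>> send_rows:
  slide:
    - [0,0,0]
    - [0,0,0]
    - [0,0,0]
    - [0,0,0]
    - [0,0,-20]
    - [0,0,-50]
    - [0,0,-80]
    - [0,0,-105]
  roll: [0,0,0,0,0,0,0,0]
  claw: [0.3,0.45,0.65,0.7,0.7,0.7,0.7,0.7]

```text
t: 51.67
eef_pos: [0.4747, -0.3516, 0.1937]
tool_rot: [0.0, 0.707, 0.707, 0.0]
contact_force: [0.0, -0.4, 0.5]
gripper_width: 0.699
grasp_force: 0.0
```

>>> send_rows:
  slide:
    - [40,0,0]
    - [80,0,0]
    - [120,0,0]
    - [160,0,0]
    - [200,0,0]
    - [235,0,0]
    - [250,0,0]
    - [250,0,0]
  roll: [0,0,0,0,0,0,0,0]
  claw: [0.7,0.7,0.7,0.7,0.7,0.7,0.7,0.7]

```text
t: 52.33
eef_pos: [0.4747, -0.0969, 0.1923]
tool_rot: [-0.0, 0.705, 0.709, 0.001]
contact_force: [-0.1, -0.7, -0.3]
gripper_width: 0.698
grasp_force: 0.0
```

Run:
```python
from h import *
s,_,_=grab("scene");t,_,_=grab("top")
c=lambda im,x,y:cv2.resize(im[y:y+130,x:x+200,::-1],(400,260),interpolation=cv2.INTER_CUBIC)
cv2.imwrite("pics/v11.png",np.vstack([np.hstack([c(s,200,80),c(s,220,190)]),np.hstack([c(t,360,160),c(t,220,130)])]))
for r in lid():print(r)
print(tins("scene",.058),bot.get_obs()['eef_pos'])
```

```text
(array([204.6, 237.7]), 4780.0, ((204.6386260986328, 237.70545959472656), (75.81717681884766, 80.2951431274414), 44.984619140625), [array([0.4609, 0.3529]), array([0.4584, 0.3483]), array([0.4508, 0.3344]), array([0.4496, 0.3322])], array([ 14, 146,  84], dtype=uint8))
(array([449.9, 225.9]), 4246.0, ((449.74560546875, 226.22348022460938), (69.65264129638672, 79.06778717041016), 153.89312744140625), [array([ 0.485 , -0.3803]), array([ 0.4822, -0.3753]), array([ 0.4736, -0.3603]), array([ 0.4723, -0.358 ])], array([ 15, 182, 118], dtype=uint8))
(array([309.8, 171.7]), 2018.5, ((308.52691650390625, 174.0321502685547), (45.732025146484375, 77.16710662841797), 92.9112777709961), [array([0.6542, 0.0416]), array([0.6491, 0.041 ]), array([0.6338, 0.0394]), array([0.6315, 0.0391])], array([ 12, 184,  83], dtype=uint8))
[(array([301.5, 238.8]), 237.5, 10.6, array([0.6074, 0.032 ]))] [ 0.4745 -0.1032  0.1918]
```

View pics/v11.png

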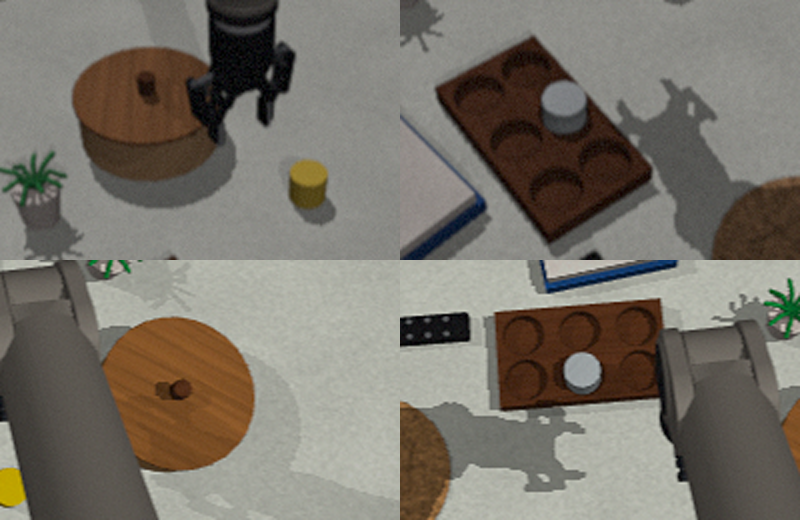

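>>> send_rows:
  slide:
    - [40,0,0]
    - [80,0,0]
    - [120,0,0]
    - [160,0,0]
    - [200,0,0]
    - [230,0,0]
    - [240,0,0]
    - [240,0,0]
  roll: [0,0,0,0,0,0,0,0]
  claw: [0.7,0.7,0.7,0.7,0.7,0.7,0.7,0.7]

```text
t: 53.2
eef_pos: [0.475, 0.1403, 0.1921]
tool_rot: [-0.0, 0.706, 0.708, 0.001]
contact_force: [0.4, 0.5, -0.2]
gripper_width: 0.701
grasp_force: 0.0
```

Run:
```python
from h import *
t0=cv2.imread("pics/t0.png");s0=cv2.imread("pics/s0.png")
for r in lid(): print(r[:3])
for n,i0 in(("top",t0),("scene",s0)):
  im,H,m=grab(n)
  for nm,a in (("now",H),("t0",cv2.cvtColor(i0,cv2.COLOR_BGR2HSV))):
    if n=="top":
      k=((a[:,:,1]>120)&(a[:,:,2]<100)&(a[:,:,0]<20)).astype(np.uint8)*255;w=(slice(205,245),slice(430,465))
    else:
      k=((a[:,:,1]>70)&(a[:,:,2]>60)&((a[:,:,0]<22))).astype(np.uint8)*255;w=(slice(95,175),slice(225,325))
    z=np.zeros_like(k);z[w]=k[w]
    print(n,nm,[(cen(c),cv2.contourArea(c),cv2.boundingRect(c)) for c in blobs(z,40,9000)])
```

```text
(array([203.8, 238.5]), 4635.5, ((203.9207763671875, 238.3493194580078), (76.56560516357422, 77.591796875), 30.913454055786133))
(array([446.3, 227.3]), 4739.5, ((446.3237609863281, 227.21389770507812), (75.98377227783203, 79.46037292480469), 90.41390991210938))
(array([308.6, 171.7]), 2141.5, ((308.0396423339844, 174.39305114746094), (47.20294952392578, 77.93451690673828), 95.56771850585938))
top now [((446.47144754316065, 224.73970783532536), 125.5, (438, 220, 18, 10))]
top t0 [((446.17391304347825, 224.9927536231884), 138.0, (437, 220, 19, 11))]
scene now [((274.5760966080625, 135.43997513763097), 3754.0, (236, 104, 75, 66))]
scene t0 [((274.8100004699469, 134.59570468537055), 3546.5, (237, 104, 74, 66))]
```

The lid matches its original seated view to within a fraction of a pixel in both cameras. Handing in.

```bash
python3 -c "
from station import bot
print(bot.hand_in())"
```

```text
the job is handed in; nothing more can be done
None
```

The job is handed in at about 53 s: three light tins (about 93, 143 and 87 g) stand in the basket, the one at about 191 g is down in a rack pocket, and the lid is back on level; one basket tin got knocked about 17 mm mid-run but stayed upright within its limit, and no verdict was returned.

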